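# Set the flow cell and its collecting beaker

## Task

Take the flow cell (the slab with two port stubs) out of the drying rack and set it gently down flat on the black stand, ports up and next to the pair of posts, square with the plate and centred midway between the single post and the pair. Stand the collecting beaker upright on the bench just off the stand's pair end, in line with the plate's long centreline and about 2 cm from the plate's edge. Leave the blank slab in the rack and everything else where it is.

Things in the scene. Friction and masses are not known exactly. Their poses are not given: they have to be found in the camera images.
- cell: flow cell: frosted slab 110 (x) x 60 (y) x 20 (z) mm, 150 g, with two white port stubs (14 dia., 16 tall) on its +z face at x = 40, y = -14 and +14. Origin: centre of the back face (the side without ports); z points out of the port face. At the start it stands on a long edge in the rack, z along the rack's +y, x along the rack's x, its upper edge 70 above the bench
- cell_ports (a point): point on the cell's port face midway between the two stubs (cell x = +40, z = +20)
- rack: fixed white rack on the bench: base 70 (x) x 136 (y) x 10 tall, origin at the centre of its underside. Two slots at y = -45 and +45, each 24 wide between two walls 50 long (x), 5 thick, up to z = 32; slot floor at z = 10. The flow cell stands in the +y slot, ports facing +y, clear of the walls' ends
- blank: a slab of the same 110 x 60 x 20 size WITHOUT port stubs, standing in the rack's other (-y) slot; it stays there. Origin and axes as for the cell
- stand: fixed stand: black plate 180 (x) x 130 (y) x 12 thick, top at z = 75, on four foil-wrapped legs. Origin on the bench under the plate's centre. White posts, 18 dia. x 24 tall (20 dia. collars), rise from the plate: a single one at x = -75, y = 0 and a pair at x = 75, y = -24 and +24. The pair end is +x
- beaker: open white plastic beaker, 58 dia. at the rim (56 at the foot), 80 tall, wall 3, about 90 g, standing on the bench. Origin: centre of its underside, z up
- sample_jar: bystander: small closed glass jar, 48 dia. x 65 tall; origin at the centre of its underside
- tape_roll: bystander: grey ring (tape roll) lying flat, 90 dia. x 25 tall; origin at the centre of its underside
- dish: bystander: shallow round white dish, 80 dia. x 16 tall; origin at the centre of its underside
Not all that is in view belongs to the job. Leave any orange or pink look-alike of the beaker alone. Leave any yellow look-alike of the cell alone.

How it is judged:
By the outcome, as a careful person would: the job done as asked, in the order asked, and still so for the second after the job is handed in, with the robot touching nothing.
It also fails if it takes over 72 s, if anything falls off the work surface, if the arm or the gripper's body presses on something with over 40 N, if the wrist force passes 120 N, or if a joint passes its speed limit or range.

## Robot

A 6-joint arm with a two-finger parallel gripper is mounted at the origin on the work surface. World frame = base frame: x ahead of the robot, y to its left, z up, the work surface at z = 0. Lengths are in mm, angles in degrees, forces in N, time in s.
With the tool pointing down it reaches from about 350 to 850 mm from the base axis. Payload 8.1 kg.
Tool frame: the origin (TCP) lies on the centre line of the jaws, within the pads' length; the fingertips stand 19 mm ahead of it and the grasp point (between the pads) is the TCP (r.tip_reach is the z of the fingertips in the tool frame, in mm); z points along the fingers, y is the line along which they close (so a half turn about z gives the same grasp; the last joint's range is limited). The gripper opens to 85 mm and grips with 20 to 120 N. Pads are 22 mm wide; open, the fingers measure 114 mm over their backs; the gripper's body (76 mm by 85 mm) begins 54 mm behind the grasp point. The pads swing forward as they close: fully open they stand 13 mm farther back than shut.
Start: joints at [-70.726, 7.471, 85.268, -0, 87.261, -4.893], TCP at [245.662, -547.408, 213.192] pointing down, gripper open.
Joint ranges: [-169.43, 169.43], [-51.17, 129.36], [1.28, 143.12], [-76.62, 256.62], [0, 156.53], [-152.29, 152.29]. Speed limits (degrees/s): [136.94, 136.94, 159.86, 180, 180, 180].

## Interface

Orientations are given as [roll, pitch, yaw] about the fixed x, y, z axes, in that order (R = Rz(yaw) Ry(pitch) Rx(roll)).
In Python, from bench import r gives the robot as it stands. The module is installed in compiled form; this text tells all that it offers.
- The arm moves only by the shell command python3 -m handwheel 'ROWS' [FORCE]. ROWS is JSON, a list of rows, each a list of 7 numbers: the shift along the tool's x, y, z in m, then the turn, a rotation vector about the tool's x, y, z in degrees, then the finger opening in m, from 0 to 0.0854. In form: [[tx, ty, tz, ax, ay, az, claw], ...]. A call has 1 to 8 rows; each row shifts and turns the commanded pose from where the row before left it, along the tool's axes as they then stand; what a row does not reach is not made up. A row lasts 1/12 s, in which the tool goes at most 41.7 mm and 7.16 degrees, less where a joint would pass 70% of its speed; a pose out of reach is approached as far as the arm can. A call with a gripper value outside its range is refused whole. The fingers move at their own pace and stop on an object; FORCE is the grip in N (left out, the last holds). Time passes only in rows, so rows that do not move let the fingers close. It gives the time, the measured TCP pose, the force, the opening and the grip force at its end, in the units of the state.
- r.sense(): the state, without advancing time (a new reading comes with each control period).
- r.snapshot(name): name is "side" or "top"; returns (picture, depth): 480x640x3 uint8, blue, green, red; 480x640 float32, mm along the optical axis (not along the pixel's ray), 0 where there is no reading.
- r.calibration(name): a dict with "vfov" (degrees; the focal length in pixels is half the picture's height over the tangent of half this angle, whatever the lens; pixels are square), "cx", "cy" (the principal point, pixels), "rvec" (rotation vector, rad) and "tvec" (3), from world to camera coordinates, as OpenCV has them. Camera axes: x right, y down, z forward; pixel columns grow to the right and rows downward; lengths in mm; the calibration is good to about 2 mm. A picture is of the moment at which its call begins. calibration takes no time and is no camera call.
- r.hand_in(): hands the job in; it is judged then, once.
The state is a dict: "time": time; "joint_pos": joint angles; "qd": joint speeds; "joint_efforts": joint torques, N m; "tool_pos": TCP position; "tcp_rot": TCP orientation; "ft_force": force on the tool from outside, world axes, zero at the start; "wrist_torque": the same for the moment, N m; "finger_gap": finger opening in mm; "grip_force": force on a finger pad.
Only numpy, scipy, OpenCV 4.12 (cv2) and the standard library are available. Lean on these libraries where they do the work, as an engineer would, in place of code of your own. Each camera call takes 0.05 s, during which the arm holds its last target. There are 200 camera calls.

## Working session

There is one attempt and no reset: what is moved stays moved. The work goes in short steps, Python scripts to look and compute and a shell command to move; the robot and the scene stay as the last step left them, time stands still between calls to the robot, and variables do not carry over. Pictures are saved under pics/ and viewed, at most 10 in all, crops included, and the job is handed in when it is done.

```bash
mkdir -p pics
cat > h.py <<'E'
import numpy as np,cv2
from bench import r
def cal(n):
    c=r.calibration(n); f=240/np.tan(np.radians(c["vfov"])/2)
    R=cv2.Rodrigues(np.array(c["rvec"],float))[0]; t=np.array(c["tvec"],float).ravel()
    return c,f,R,t
def ray(n,u,v,z):
    c,f,R,t=cal(n); d=R.T@np.array([(u-c["cx"])/f,(v-c["cy"])/f,1]); o=-R.T@t
    return o+d*(z-o[2])/d[2]
def cloud(n,D):
    c,f,R,t=cal(n); v,u=np.mgrid[:480,:640]
    P=np.stack([(u-c["cx"])/f*D,(v-c["cy"])/f*D,D],-1)
    return (P-t)@R
E
python3 - <<'E'
from h import *
for n in("top","side"):
    p,D=r.snapshot(n); cv2.imwrite(f"pics/{n}0.png",p); np.save(n+"0.npy",D); c=r.calibration(n); print(c, -cal(n)[2].T@cal(n)[3],(D>0).mean())
s=r.sense();print(s["tool_pos"],s["tcp_rot"],s["time"],s["ft_force"],r.tip_reach)
E
```

```text
{'vfov': 45.57228338280965, 'cx': 319.99488170764363, 'cy': 250.41035412082536, 'rvec': array([ 2.20419363, -2.19456274,  0.0484337 ]), 'tvec': array([  36.4735598 ,  491.14447267, 1512.11091708])} [ 424.2837274    38.82146482 1532.15823324] 0.995927734375
{'vfov': 55.397360708548526, 'cx': 320.08056452382925, 'cy': 235.96991723489737, 'rvec': array([ 0.7560622 , -2.51188955,  1.21853682]), 'tvec': array([415.64874438, 190.56244471, 824.82017453])} [ 56.76649377 671.7063845  659.541009  ] 0.9959602864583333
[ 245.4774658  -546.90839621  212.24918929] [-1.79905560e+02 -9.22170509e-03  2.41668576e+01] 0.1 [ 0.22495706 -0.01519212  0.80891986] 19.0
```

View pics/top0.png

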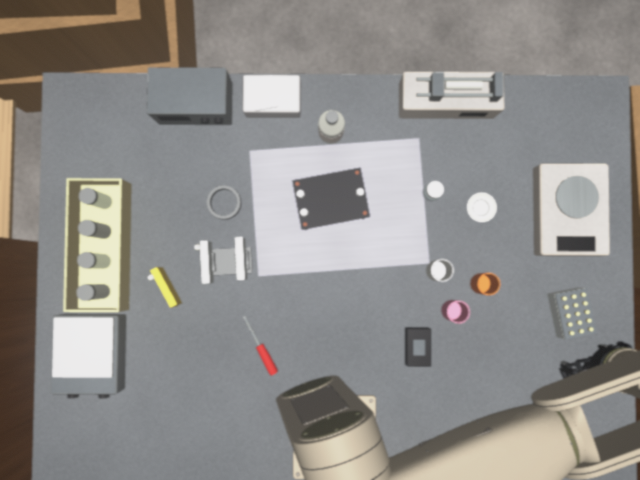

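View pics/side0.png

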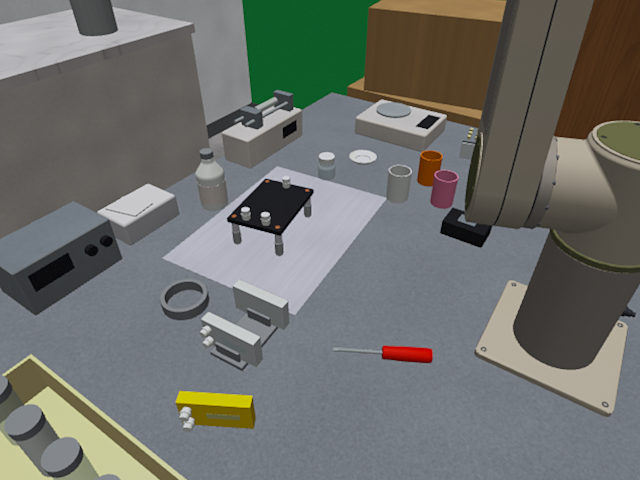

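The top view has world +x up and +y to the left. The rack is at (222,261), with the cell in its left slot at (205,262) and the stubs near (197,247). The stand is at (331,198), with the pair of posts on its left at (300–304, 193–212) and the single post at (360,191). The beaker is at (441,270). The jar is at (435,189), the dish at (482,207) and the tape roll at (223,202). The side view confirms this layout, and the yellow look-alike stands apart from the rack.

```bash
cat > m.py <<'E'
from h import *
def rect(n,mask,z):
    v,u=np.nonzero(mask); P=np.array([ray(n,a,b,z)[:2] for a,b in zip(u,v)],np.float32)
    c,s,a=cv2.minAreaRect(P); return np.round(c,1),np.round(s,1),round(a,1),len(P)
def big(m):
    k,l,st,_=cv2.connectedComponentsWithStats(m.astype(np.uint8)); return l==1+st[1:,4].argmax()
E
python3 - <<'E'
from m import *
p=cv2.imread("pics/top0.png");D=np.load("top0.npy");C=cloud("top",D);Z=C[...,2]
print("bench z",np.median(Z[330:400,180:230]))
def box(m,x0,y0,x1,y1):
    b=np.zeros_like(m);b[y0:y1,x0:x1]=1;return m&(b>0)
g=p.max(2)
for nm,b,zl,zh,zr in [("cell",(190,230,218,295),62,85,70),("blank",(230,225,262,295),62,85,70),("plate",(280,155,380,240),68,84,75),("tape",(200,180,246,222),15,35,25),("beaker",(425,255,457,285),60,95,80),("jar",(422,175,450,203),50,80,65),("dish",(460,185,500,228),6,25,16),("orange",(470,268,504,300),50,95,80),("pink",(440,296,474,326),50,95,80)]:
    m=big(box((Z>zl)&(Z<zh),*b)); print(nm,np.median(Z[m]).round(1),*rect("top",m,zr))
    v,u=np.nonzero(m);P=np.array([ray("top",a,b_,zr)[:2] for a,b_ in zip(u,v)],np.float32);print("   circ",cv2.minEnclosingCircle(P))
m=box((Z>88)&(Z<110),280,155,380,240);k,l,st,ce=cv2.connectedComponentsWithStats(m.astype(np.uint8))
for i in range(1,k):print("post",st[i,4],ce[i],ray("top",*ce[i],99).round(1), C[l==i].mean(0).round(1))
m=box((Z>40)&(Z<62),190,235,202,260);v,u=np.nonzero(m);print("stub",np.c_[u,v].mean(0) if len(u) else 0,C[m].mean(0) if len(u) else 0)
m=box((g<60),280,155,380,240);print("dark",*rect("top",big(m),75))
# side view
p=cv2.imread("pics/side0.png");D=np.load("side0.npy");C=cloud("side",D);Z=C[...,2]
for nm,b,zl,zh in [("cell",(195,300,270,370),66,74),("blank",(225,275,295,335),66,74),("plate",(220,170,320,240),71,79),("beaker",(380,160,415,205),70,84)]:
    m=big(box((Z>zl)&(Z<zh),*b)); P=C[m][:,:2].astype(np.float32);c,s,a=cv2.minAreaRect(P);print("side",nm,np.round(c,1),np.round(s,1),round(a,1),len(P))
E
```

```text
bench z -1.2313307769671114
cell 69.0 [457.6 335.3] [108.8  21.1] 3.9 340
   circ ((457.47235107421875, 336.6590881347656), 55.07077407836914)
blank 68.7 [468.1 246.4] [108.5  20.8] 3.1 343
   circ ((468.111083984375, 245.91650390625), 54.81201171875)Traceback (most recent call last):
  File "<stdin>", line 8, in <module>
  File "m.py", line 3, in rect
    v,u=np.nonzero(mask); P=np.array([ray(n,a,b,z)[:2] for a,b in zip(u,v)],np.float32)
                                      ~~~^^^^^^^^^
  File "h.py", line 8, in ray
    c,f,R,t=cal(n); d=R.T@np.array([(u-c["cx"])/f,(v-c["cy"])/f,1]); o=-R.T@t
            ~~~^^^
  File "h.py", line 4, in cal
    c=r.calibration(n); f=240/np.tan(np.radians(c["vfov"])/2)
ValueError: time passes only in moves, steps and waits
```

```bash
sed -i 's/^def cal(n):/import functools\n@functools.lru_cache\ndef cal(n):/' h.py
cat > a.py <<'E'
from m import *
p=cv2.imread("pics/top0.png");D=np.load("top0.npy");C=cloud("top",D);Z=C[...,2]
def box(m,x0,y0,x1,y1):
    b=np.zeros_like(m);b[y0:y1,x0:x1]=1;return m&(b>0)
g=p.max(2)
for nm,b,zl,zh,zr in [("cell",(190,230,218,295),62,85,70),("blank",(230,225,262,295),62,85,70),("plate",(280,155,380,240),68,84,75),("tape",(200,180,246,222),15,35,25),("beaker",(425,255,457,285),60,95,80),("jar",(422,175,450,203),50,80,65),("dish",(460,185,500,228),6,25,16),("orange",(470,268,504,300),50,95,80),("pink",(440,296,474,326),50,95,80)]:
    m=box((Z>zl)&(Z<zh),*b)
    if not m.any(): print(nm,"none");continue
    m=big(m); print(nm,np.median(Z[m]).round(1),*rect("top",m,zr))
m=box((Z>88)&(Z<110),280,155,380,240);k,l,st,ce=cv2.connectedComponentsWithStats(m.astype(np.uint8))
for i in range(1,k):print("post",st[i,4],ce[i],ray("top",*ce[i],99).round(1), C[l==i].mean(0).round(1))
m=box((Z>40)&(Z<62),190,235,202,260);v,u=np.nonzero(m);print("stub",C[m].mean(0) if len(u) else 0)
m=box((g<60),280,155,380,240);print("dark",*rect("top",big(m),75))
D=np.load("side0.npy");C=cloud("side",D);Z=C[...,2]
for nm,b,zl,zh in [("cell",(195,300,270,370),66,74),("blank",(225,275,295,335),66,74),("plate",(220,170,320,240),71,79),("beaker",(380,160,415,205),70,84)]:
    m=box((Z>zl)&(Z<zh),*b)
    if not m.any(): print(nm,"none");continue
    m=big(m); P=C[m][:,:2].astype(np.float32);c,s,a=cv2.minAreaRect(P);print("side",nm,np.round(c,1),np.round(s,1),round(a,1),len(P))
E
python3 a.py
```

```text
cell 69.0 [457.6 335.3] [108.8  21.1] 3.9 340
blank 68.7 [468.1 246.4] [108.5  20.8] 3.1 343
plate 74.3 [622.3  13.1] [130.3 179.6] 11.1 3287
tape 23.4 [619.  297.6] [88.  87.5] 0.6 345
beaker 75.8 [ 439.5 -267.7] [58.4 55.9] 89.8 143
jar 63.9 [ 648.6 -255.1] [41.3 41.7] 89.8 233
dish 11.6 [ 608.5 -388.7] [75.  77.5] 0.3 444
orange 72.3 [ 405.8 -384.4] [53.2 63.5] 0.2 213
pink 73.7 [ 335.9 -307.8] [58.3 55.6] 89.7 182
post 43 [359.23255814 191.41860465] [636.5 -59.7  99. ] [636.9 -59.9  96.5]
post 44 [299.27272727 193.13636364] [631.5  91.5  99. ] [631.8  91.6  96.7]
post 44 [303.06818182 211.95454545] [583.9  81.7  99. ] [584.   81.7  97.3]
stub [495.15233614 356.70375479  58.53180788]Traceback (most recent call last):
  File "a.py", line 13, in <module>
    m=box((g<60),280,155,380,240);print("dark",*rect("top",big(m),75))
                                                           ~~~^^^
  File "m.py", line 6, in big
    k,l,st,_=cv2.connectedComponentsWithStats(m.astype(np.uint8)); return l==1+st[1:,4].argmax()
                                                                               ~~~~~~~~~~~~~~~^^
ValueError: attempt to get argmax of an empty sequence
```

```bash
sed -i '/dark/d' a.py; python3 a.py | tail -4
cat > log.sh <<'E'
python3 - <<'E'
from bench import r
import json,numpy as np
s=r.sense();a={k:np.round(s[k],2).tolist() for k in("time","joint_pos","tool_pos","tcp_rot","ft_force","finger_gap","grip_force")}
print(a);open("log.txt","a").write(json.dumps(a)+"\n")
E
E
bash log.sh
python3 -m handwheel '[[0.0264,-0.0231,-0.0043,0,0,0,0.0854],[0.0264,-0.0231,-0.0043,0,0,0,0.0854],[0.0264,-0.0231,-0.0043,0,0,0,0.0854],[0.0264,-0.0231,-0.0043,0,0,0,0.0854],[0.0264,-0.0231,-0.0043,0,0,0,0.0854],[0.0264,-0.0231,-0.0043,0,0,0,0.0854],[0.0264,-0.0231,-0.0043,0,0,0,0.0854]]'; bash log.sh
python3 -m handwheel '[[0.0264,-0.0231,-0.0043,0,0,0,0.0854],[0.0264,-0.0231,-0.0043,0,0,0,0.0854],[0.0264,-0.0231,-0.0043,0,0,0,0.0854],[0.0264,-0.0231,-0.0043,0,0,0,0.0854],[0.0264,-0.0231,-0.0043,0,0,0,0.0854],[0.0264,-0.0231,-0.0043,0,0,0,0.0854],[0.0264,-0.0231,-0.0043,0,0,0,0.0854]]'; bash log.sh
```

```text
side cell [456.7 335. ] [111.5  21.7] 3.6 705
side blank [465.7 245.2] [110.8  21.9] 3.5 582
side plate [621.3  11.6] [132.2 185.7] 11.1 2426
side beaker [ 438.3 -271.5] [55.  61.4] 28.4 224
{'time': 0.1, 'joint_pos': [-70.73, 7.51, 85.32, 0.0, 87.26, -4.89], 'tool_pos': [245.48, -546.91, 212.25], 'tcp_rot': [-179.91, -0.01, 24.17], 'ft_force': [0.22, -0.02, 0.81], 'finger_gap': 85.32, 'grip_force': 0.0}
time: 0.68
tool_pos: [348.2, -322.4, 243.0]
tcp_rot: [-180.0, 0.0, 24.1]
ft_force: [0.6, 0.1, -0.5]
finger_gap: 85.3
grip_force: 0.0
{'time': 0.68, 'joint_pos': [-49.0, -12.89, 101.89, 0.01, 91.03, 16.85], 'tool_pos': [348.22, -322.45, 243.03], 'tcp_rot': [-179.96, 0.01, 24.15], 'ft_force': [0.64, 0.12, -0.45], 'finger_gap': 85.31, 'grip_force': 0.0}
time: 1.27
tool_pos: [450.6, -99.2, 273.4]
tcp_rot: [-180.0, 0.0, 24.2]
ft_force: [0.5, -0.8, 0.3]
finger_gap: 85.1
grip_force: 0.0
{'time': 1.27, 'joint_pos': [-18.79, -15.37, 100.85, -0.0, 94.54, 47.05], 'tool_pos': [450.62, -99.25, 273.35], 'tcp_rot': [-179.99, 0.01, 24.16], 'ft_force': [0.5, -0.79, 0.29], 'finger_gap': 85.1, 'grip_force': 0.0}
```

```bash
python3 -m handwheel '[[0,0,0,7,0,0,0.0854],[0,0,0,7,0,0,0.0854],[0,0,0,7,0,0,0.0854],[0,0,0,7,0,0,0.0854],[0,0,0,0,0,0,0.0854]]' >/dev/null; bash log.sh
cat > fit.py <<'E'
import json,numpy as np
from scipy.optimize import least_squares
from scipy.spatial.transform import Rotation as Ro
S=[json.loads(l) for l in open("log.txt")]
T0=np.array([[0,0,1.],[1,0,0],[0,1,0]]) # columns tool x,y,z in local: x->y, y->z, z->x
def fk(q,p):
    H,L1,L2,e,L3,a0,d=p
    B=Ro.from_euler('z',q[0],degrees=True).as_matrix()
    A=lambda a:Ro.from_euler('y',a,degrees=True).as_matrix()
    x=np.array([a0,d,H])+A(q[1])@[0,0,L1]
    F=A(q[1]+q[2]-90); x=x+F@[L2,0,e]
    W=F@Ro.from_euler('x',q[3],degrees=True).as_matrix()@A(q[4])
    x=x+W@[L3,0,0]
    return B@x, B@W@Ro.from_euler('x',q[5],degrees=True).as_matrix()@T0
def res(p): return np.concatenate([fk(s["joint_pos"],p)[0]-s["tool_pos"] for s in S]+[[(p[5]-0)*.01,(p[0]-350)*.001]])
if __name__=="__main__":
    f=least_squares(res,[350,365,555,0,300,0,51]);p=f.x;print(p.round(1),np.abs(f.fun).max())
    for s in S: print((fk(s["joint_pos"],p)[1].T@Ro.from_euler('xyz',s["tcp_rot"],degrees=True).as_matrix()).trace())
    np.save("p.npy",p)
E
python3 fit.py
```

```text
{'time': 1.68, 'joint_pos': [-32.11, 6.09, 86.07, 16.56, 111.83, 36.88], 'tool_pos': [449.27, -101.93, 267.61], 'tcp_rot': [-151.06, 0.4, 24.02], 'ft_force': [0.99, -0.71, -2.28], 'finger_gap': 85.31, 'grip_force': 0.0}
[ 3.188e+02  3.693e+02  5.539e+02 -6.260e+01  3.828e+02 -5.000e-01
  5.120e+01] 0.03710331545116219
2.9999999678175904
2.999999942535005
2.9999999894368976
2.999999987755298
```

```bash
cat > ik.py <<'E'
from fit import *
p=np.load("p.npy") if __import__("os").path.exists("p.npy") else None
lo=[-169.4,-51.2,1.3,-76.6,0,-152.3];hi=[169.4,129.4,143.1,256.6,156.5,152.3]
def ik(x,R,q0):
    def f(q):
        X,Q=fk(q,p); return np.r_[(X-x)/5,Ro.from_matrix(Q.T@R).as_rotvec(degrees=True)]
    s=least_squares(f,np.clip(q0,np.array(lo)+.1,np.array(hi)-.1),bounds=(lo,hi)); return s.x,np.abs(s.fun).max()
def pose(al,be,flip):  # tool z at azimuth al, be below horizontal; slab port normal n up-ish; tool y=+n or -n
    a,b=np.radians([al,be]); z=np.array([np.cos(a)*np.cos(b),np.sin(a)*np.cos(b),-np.sin(b)])
    n=np.array([np.cos(a)*np.sin(b),np.sin(a)*np.sin(b),np.cos(b)]); y=n*flip
    return np.c_[np.cross(y,z),y,z]
E
python3 - <<'E'
from ik import *
S=np.array([622,12.5,0.]);e=lambda a:np.array([np.cos(np.radians(a)),np.sin(np.radians(a)),0])
down=lambda psi:Ro.from_euler('xyz',[180,0,psi],degrees=True).as_matrix()
g=np.array([457.3,335.2,74])
for psi,fl in((3.8,-1),(183.8,1)):
    qg=[ik(g,down(psi),[36,10,95,0,80,j6]) for j6 in(120,-58)]
    qg=min(qg,key=lambda t:t[1]); print(psi,qg[0].round(0),qg[1].round(2))
    for al in(40,48,55,101):
      for be in(15,25):
        E=S+65*e(191.1)   # near edge mid
        X=E-18*e(11.1)+4*e(11.1)*0; X[2]=75+10+20
        best=min((ik(X,pose(al,be,fl),[j1,j2,100,j4,j5,j6]) for j1 in(-40,0) for j2 in(-20,20) for j4 in(90,140) for j5 in(60,100) for j6 in(-80,0,80)),key=lambda t:t[1])
        print("  ",al,be,best[0].round(0),round(best[1],2))
E
```

```text
3.8 [ 31.   9.  99.  -0.  72. 117.] 0.0
   40 15 [-51.  10. 133.  80.  79.  38.] 0.0
   40 25 [-48.  -2. 135.  72.  72.  51.] 0.0
   48 15 [-51.  16. 125.  74.  84.  39.] 0.0
   48 25 [-48.   5. 127.  68.  77.  49.] 0.0
   55 15 [-50.  21. 118.  69.  88.  39.] 0.0
   55 25 [-47.  11. 120.  64.  82.  48.] 0.0
   101 15 [-35.  50.  73.  48. 116.  40.] 0.0
   101 25 [-34.  42.  78.  43. 110.  41.] 0.0
183.8 [ 31.   9.  99.   0.  72. -63.] 0.0
   40 15 [ -51.   10.  133.   80.   79. -142.] 0.0
   40 25 [ -48.   -2.  135.   72.   72. -129.] 0.0
   48 15 [ -51.   16.  125.   74.   84. -141.] 0.0
   48 25 [ -48.    5.  127.   68.   77. -131.] 0.0
   55 15 [ -50.   21.  118.   69.   88. -141.] 0.0
   55 25 [ -47.   11.  120.   64.   82. -132.] 0.0
   101 15 [ -35.   50.   73.   48.  116. -140.] 0.0
   101 25 [ -34.   42.   78.   43.  110. -139.] 0.0
```

```bash
cat > plan.py <<'E'
from ik import *
from bench import r
from scipy.linalg import logm,expm
down=lambda psi:Ro.from_euler('xyz',[180,0,psi],degrees=True).as_matrix()
e=lambda a:np.array([np.cos(np.radians(a)),np.sin(np.radians(a)),0])
def H(R,x): M=np.eye(4);M[:3,:3]=R;M[:3,3]=x;return M
def cur():
    s=r.sense(); return H(Ro.from_euler('xyz',s["tcp_rot"],degrees=True).as_matrix(),s["tool_pos"])
def plan(x,R,vmax=36,wmax=6.8,T0=None,show=True):
    T0=cur() if T0 is None else T0; L=np.real(logm(np.linalg.inv(T0)@H(R,x)))
    rot=Ro.from_matrix(T0[:3,:3].T@R).magnitude()*57.3
    N=int(max(1,np.ceil(np.linalg.norm(L[:3,3])/vmax),np.ceil(rot/wmax)))
    M=np.real(expm(L/N)); w=Ro.from_matrix(M[:3,:3]).as_rotvec(degrees=True)
    print("N",N,"row",(M[:3,3]/1000).round(4).tolist(),w.round(2).tolist())
    if show and N>3:
        print("  mid",[(T0@np.real(expm(L*k)))[:3,3].round(0).tolist() for k in(.25,.5,.75)])
    return H(R,x)
E
python3 -c "
from plan import *
plan([457.3,335.2,150],down(3.8))"
```

```text
N 13 row [0.0095, -0.0293, 0.0175] [-2.2, 0.42, 1.51]
  mid [[436.0, 12.0, 259.0], [432.0, 124.0, 236.0], [440.0, 233.0, 199.0]]
```

```bash
python3 -m handwheel '[[0.0095,-0.0293,0.0175,-2.2,0.42,1.51,0.0854],[0.0095,-0.0293,0.0175,-2.2,0.42,1.51,0.0854],[0.0095,-0.0293,0.0175,-2.2,0.42,1.51,0.0854],[0.0095,-0.0293,0.0175,-2.2,0.42,1.51,0.0854],[0.0095,-0.0293,0.0175,-2.2,0.42,1.51,0.0854],[0.0095,-0.0293,0.0175,-2.2,0.42,1.51,0.0854],[0.0095,-0.0293,0.0175,-2.2,0.42,1.51,0.0854]]' >/dev/null
python3 -m handwheel '[[0.0095,-0.0293,0.0175,-2.2,0.42,1.51,0.0854],[0.0095,-0.0293,0.0175,-2.2,0.42,1.51,0.0854],[0.0095,-0.0293,0.0175,-2.2,0.42,1.51,0.0854],[0.0095,-0.0293,0.0175,-2.2,0.42,1.51,0.0854],[0.0095,-0.0293,0.0175,-2.2,0.42,1.51,0.0854],[0.0095,-0.0293,0.0175,-2.2,0.42,1.51,0.0854],[0,0,0,0,0,0,0.0854]]' >/dev/null
bash log.sh; python3 -c "
from plan import *
plan([457.1,335.2,73],down(3.7),vmax=18)"
```

```text
{'time': 2.85, 'joint_pos': [32.25, 5.24, 94.95, -1.09, 79.94, 118.21], 'tool_pos': [455.69, 339.62, 144.3], 'tcp_rot': [179.0, -0.39, 4.23], 'ft_force': [-1.03, -0.53, -1.8], 'finger_gap': 85.17, 'grip_force': 0.0}
N 4 row [0.0002, 0.0009, 0.0178] [0.25, -0.1, 0.13]
  mid [[456.0, 338.0, 126.0], [456.0, 337.0, 109.0], [457.0, 336.0, 91.0]]
```

```bash
python3 -m handwheel '[[0.0002,0.0009,0.0178,0.25,-0.1,0.13,0.0854],[0.0002,0.0009,0.0178,0.25,-0.1,0.13,0.0854],[0.0002,0.0009,0.0178,0.25,-0.1,0.13,0.0854],[0.0002,0.0009,0.0178,0.25,-0.1,0.13,0.0854],[0,0,0,0,0,0,0.0854]]' 20 >/dev/null; bash log.sh
python3 -m handwheel '[[0,0,0,0,0,0,0.05],[0,0,0,0,0,0,0.03],[0,0,0,0,0,0,0.022],[0,0,0,0,0,0,0.012],[0,0,0,0,0,0,0.012]]' 20 
python3 -m handwheel '[[0,0,0,0,0,0,0.012],[0,0,0,0,0,0,0.012],[0,0,0,0,0,0,0.012]]' 60
bash log.sh
python3 -c "
from h import *
p,D=r.snapshot('side');cv2.imwrite('pics/s1.png',p[230:400,140:340])"
```

```text
{'time': 3.27, 'joint_pos': [30.48, 8.16, 99.34, 0.05, 72.42, 116.96], 'tool_pos': [458.37, 329.52, 75.38], 'tcp_rot': [-179.92, -0.05, 3.5], 'ft_force': [-0.7, -0.4, -0.69], 'finger_gap': 85.32, 'grip_force': 0.0}
time: 3.68
tool_pos: [461.5, 331.7, 80.3]
tcp_rot: [-179.7, -0.4, 3.5]
ft_force: [-0.5, -0.2, 0.1]
finger_gap: 25.7
grip_force: 0.0
time: 3.93
tool_pos: [460.8, 331.3, 79.1]
tcp_rot: [-179.8, -0.3, 3.5]
ft_force: [-0.1, 0.0, -0.2]
finger_gap: 12.1
grip_force: 0.0
{'time': 3.93, 'joint_pos': [30.49, 8.08, 99.01, 0.07, 72.54, 116.97], 'tool_pos': [460.84, 331.3, 79.12], 'tcp_rot': [-179.77, -0.3, 3.5], 'ft_force': [-0.12, 0.04, -0.17], 'finger_gap': 12.06, 'grip_force': 0.0}
```

View pics/s1.png

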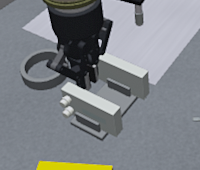

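```bash
python3 -m handwheel '[[0,0,0,0,0,0,0.012],[0,0,0,0,0,0,0.012],[0,0,0,0,0,0,0.012],[0,0,0,0,0,0,0.012]]' 20 >/dev/null;bash log.sh; python3 -c "
from ik import *
for s in S[-4:]: print(fk(s['joint_pos'],p)[0].round(1),s['tool_pos'])
from h import *
P,D=r.snapshot('side');cv2.imwrite('pics/s2.png',cv2.resize(P[230:400,140:340],(800,680))[:600])
P,D=r.snapshot('top');np.save('top1.npy',D);cv2.imwrite('pics/t2.png',P)
C=cloud('top',D)[225:300,180:275];h=C[...,2]
for k in range(0,75,6): print(h[k,::6].round(0).astype(int).tolist())
"
```

```text
{'time': 4.32, 'joint_pos': [30.49, 8.09, 99.02, 0.07, 72.53, 116.97], 'tool_pos': [460.77, 331.23, 78.92], 'tcp_rot': [-179.78, -0.28, 3.49], 'ft_force': [-0.07, -0.4, -0.21], 'finger_gap': 11.8, 'grip_force': 0.0}
[455.6 339.5 144.2] [455.69, 339.62, 144.3]
[458.1 329.4  75.3] [458.37, 329.52, 75.38]
[460.6 331.1  79. ] [460.84, 331.3, 79.12]
[460.5 331.1  78.8] [460.77, 331.23, 78.92]
[502, 481, 3, 2, -10, -12, -1, 0, 0, 0, 2, -6, -2, 5, -6, -2]
[507, 498, 456, -5, -1, -1, 5, -4, 0, -5, -5, -4, 0, 0, 1, 1]
[511, 512, 492, 426, 0, -7, -4, -2, -3, -5, 72, -1, -1, -10, -3, -1]
[514, 514, 508, 466, 64, 19, 1, -2, 1, -1, 68, -4, -5, 3, -6, 0]
[508, 518, 519, 493, 437, 25, 3, 7, 5, 3, 72, 9, -8, -1, -2, -1]
[504, 520, 521, 517, 472, 211, 183, 187, 13, 2, 66, 34, -3, -3, 2, 6]
[499, 492, 522, 525, 492, 431, 187, 187, 12, 9, 74, 38, 2, -1, -7, -3]
[489, 485, 528, 528, 525, 466, 15, 7, 7, 6, 67, 32, -5, 0, -1, -1]
[473, 415, 342, 530, 532, 500, 440, 6, 12, 10, 67, 19, 0, 4, 2, -9]
[-4, -3, -4, 532, 538, 533, 476, 1, -2, 4, 72, 15, -4, -2, -3, -5]
[-4, 1, -3, -5, 542, 541, 509, 449, -1, 6, -3, -2, -2, 4, 2, 4]
[-8, 2, 2, -2, 541, 544, 541, 486, 3, -6, -2, 1, 0, 1, -1, -5]
[0, -9, 0, 1, 2, 544, 547, 520, 457, 3, -3, -4, -3, 5, -1, -4]
```

View pics/s2.png

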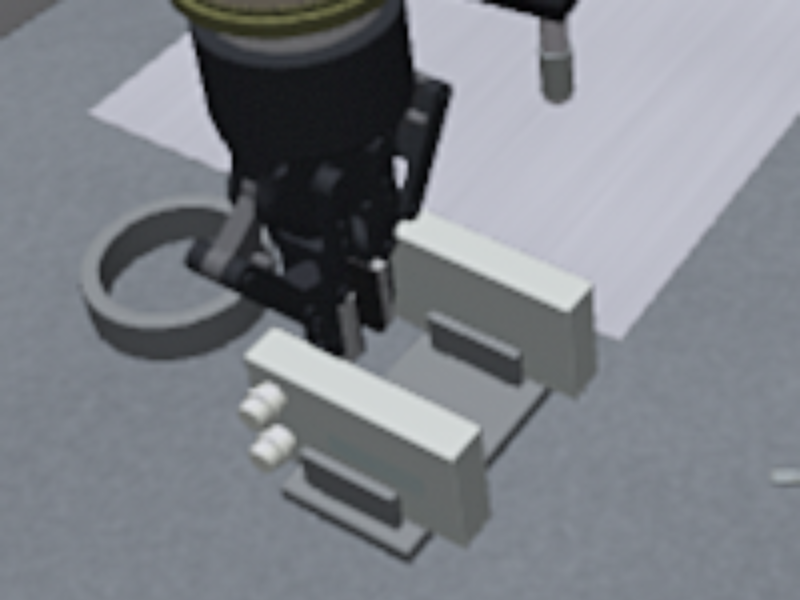

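```bash
python3 -c "
from h import *
def pr(n,X):
    c,f,R,t=cal(n); q=R@np.array(X)+t; return (q[:2]/q[2]*f+[c['cx'],c['cy']])
for X in [(460.7,331.2,79),(460.7,331.2,60),(402,331,70),(512,339,70),(402,351,70),(457,325,70),(457,345,70)]:
    u=pr('side',X); print(X,u.round(1),((u-[140,230])*4).round(0))
P,D=r.snapshot('side');C=cloud('side',D)
for v in range(285,325,4): print(v,[C[v,u].round(0).astype(int).tolist() for u in (208,216,222,227,232,238,246)])
m=np.zeros((480,640),bool);m[300:370,195:270]=1;m&=(C[...,2]>66)&(C[...,2]<74)
q=C[m][:,:2].astype(np.float32);print(cv2.minAreaRect(q))
"
```

```text
(460.7, 331.2, 79) [228.9 321.3] [355. 365.]
(460.7, 331.2, 60) [230.2 328.9] [361. 396.]
(402, 331, 70) [256.9 340.4] [467. 442.]
(512, 339, 70) [203.9 315. ] [255. 340.]
(402, 351, 70) [248.8 348.8] [435. 475.]
(457, 325, 70) [233.7 323.5] [375. 374.]
(457, 345, 70) [225.5 331.3] [342. 405.]
285 [[449, 367, 198], [447, 354, 189], [442, 347, 186], [440, 339, 180], [450, 321, 160], [450, 309, 151], [498, 245, 72]]
289 [[474, 349, 162], [451, 353, 178], [443, 348, 177], [442, 340, 171], [451, 321, 151], [448, 312, 145], [492, 253, 72]]
293 [[586, 264, 18], [457, 349, 162], [445, 348, 168], [442, 341, 164], [452, 322, 143], [510, 257, 55], [491, 255, 64]]
297 [[580, 271, 17], [461, 348, 150], [445, 349, 160], [447, 338, 150], [453, 322, 133], [511, 257, 44], [491, 257, 55]]
301 [[444, 377, 177], [454, 355, 152], [447, 349, 150], [447, 340, 143], [454, 323, 124], [455, 310, 112], [493, 255, 42]]
305 [[444, 378, 170], [446, 362, 155], [451, 347, 138], [448, 340, 133], [457, 322, 113], [453, 313, 106], [493, 257, 33]]
309 [[570, 284, 0], [446, 364, 148], [451, 349, 131], [448, 341, 126], [459, 322, 102], [449, 318, 103], [498, 254, 17]]
313 [[509, 332, 71], [550, 283, 1], [452, 349, 121], [449, 342, 116], [523, 268, 3], [514, 261, 2], [496, 258, 10]]
317 [[502, 339, 71], [490, 332, 72], [453, 349, 111], [451, 341, 105], [518, 274, 0], [508, 267, 0], [488, 266, 12]]
321 [[496, 345, 70], [484, 338, 72], [475, 333, 73], [468, 328, 72], [510, 282, 2], [493, 283, 13], [481, 274, 12]]
((458.67913818359375, 299.24969482421875), (110.87153625488281, 92.85037994384766), 3.8832318782806396)
```

```bash
python3 -c "
from h import *
P,D=r.snapshot('side');C=cloud('side',D);Z=C[...,2]
m=(abs(C[...,0]-460)<40)&(abs(C[...,1]-331)<60)&(Z>78)&(Z<190)
for lo in range(80,190,8):
    k=m&(Z>=lo)&(Z<lo+8)
    if k.sum()>2: q=C[k]; print(lo,k.sum(),'x',q[:,0].min().round(),q[:,0].max().round(),'y',q[:,1].min().round(),q[:,1].max().round(), 'bgr',P[k].mean(0).round())
s=r.sense();print(s['tool_pos'],s['finger_gap'],s['wrist_torque'],r.tip_reach,[a for a in dir(r) if a[0]!='_'])
"
```

```text
96 24 x 448.0 461.0 y 311.0 342.0 bgr [51. 49. 48.]
104 71 x 447.0 466.0 y 311.0 349.0 bgr [51. 49. 47.]
112 81 x 447.0 464.0 y 309.0 350.0 bgr [43. 41. 40.]
120 74 x 446.0 463.0 y 312.0 350.0 bgr [44. 41. 40.]
128 71 x 447.0 461.0 y 310.0 350.0 bgr [56. 54. 53.]
136 63 x 445.0 461.0 y 293.0 360.0 bgr [43. 40. 39.]
144 177 x 443.0 469.0 y 289.0 369.0 bgr [39. 35. 33.]
152 136 x 444.0 471.0 y 285.0 374.0 bgr [36. 32. 30.]
160 173 x 442.0 475.0 y 279.0 381.0 bgr [33. 29. 27.]
168 180 x 440.0 474.0 y 276.0 385.0 bgr [36. 32. 30.]
176 169 x 440.0 462.0 y 272.0 390.0 bgr [34. 30. 29.]
184 163 x 440.0 460.0 y 271.0 391.0 bgr [44. 41. 39.]
[460.78411489 331.23882038  78.98321944] 12.449066192915357 [-0.03727562  0.00614333  0.05416764] 19.0 ['PlanningError', 'calibration', 'hand_in', 'sense', 'snapshot', 'tip_reach']
```

```bash
python3 -m handwheel '[[0,0,0,0,0,0,0.0854],[0,0,0,0,0,0,0.0854],[0,0,0,0,0,0,0.0854],[0,0,0,0,0,0,0.0854],[0,0,0,0,0,0,0.0854],[0,0,0,0,0,0,0.0854]]' 20 >/dev/null; bash log.sh
python3 -c "
from plan import *
plan([457.1,335.2,35],down(3.7),vmax=12)"
```

```text
{'time': 5.02, 'joint_pos': [30.49, 8.09, 99.02, 0.07, 72.53, 116.97], 'tool_pos': [460.76, 331.26, 78.96], 'tcp_rot': [-179.77, -0.29, 3.49], 'ft_force': [-0.28, 0.84, 0.27], 'finger_gap': 82.84, 'grip_force': 0.0}
N 4 row [-0.0009, -0.001, 0.011] [-0.06, -0.07, -0.05]
  mid [[460.0, 332.0, 68.0], [459.0, 333.0, 57.0], [458.0, 334.0, 46.0]]
```

```bash
python3 -m handwheel '[[-0.0009,-0.001,0.011,-0.06,-0.07,-0.05,0.0854],[-0.0009,-0.001,0.011,-0.06,-0.07,-0.05,0.0854],[-0.0009,-0.001,0.011,-0.06,-0.07,-0.05,0.0854],[-0.0009,-0.001,0.011,-0.06,-0.07,-0.05,0.0854],[0,0,0,0,0,0,0.0854],[0,0,0,0,0,0,0.0854]]' 20 >/dev/null; bash log.sh
python3 -m handwheel '[[0,0,0,0,0,0,0.05],[0,0,0,0,0,0,0.04],[0,0,0,0,0,0,0.03],[0,0,0,0,0,0,0.024],[0,0,0,0,0,0,0.02],[0,0,0,0,0,0,0.012],[0,0,0,0,0,0,0.012],[0,0,0,0,0,0,0.012]]' 20 
bash log.sh
```

```text
{'time': 5.52, 'joint_pos': [31.09, 11.54, 100.36, -0.02, 68.27, 117.39], 'tool_pos': [455.83, 334.55, 33.2], 'tcp_rot': [179.9, 0.15, 3.71], 'ft_force': [0.12, 0.35, 1.17], 'finger_gap': 85.41, 'grip_force': 0.0}
time: 6.18
tool_pos: [457.4, 335.3, 35.5]
tcp_rot: [-180.0, -0.0, 3.7]
ft_force: [-0.6, -0.4, 2.8]
finger_gap: 19.4
grip_force: 25.1
{'time': 6.18, 'joint_pos': [31.08, 11.4, 100.26, -0.02, 68.29, 117.39], 'tool_pos': [457.38, 335.33, 35.45], 'tcp_rot': [-179.99, -0.05, 3.7], 'ft_force': [-0.57, -0.35, 2.84], 'finger_gap': 19.38, 'grip_force': 25.13}
```

```bash
python3 -m handwheel '[[0,0,0,0,0,0,0.012],[0,0,0,0,0,0,0.012],[0,0,-0.005,0,0,0,0.012],[0,0,-0.012,0,0,0,0.012],[0,0,-0.018,0,0,0,0.012],[0,0,-0.024,0,0,0,0.012],[0,0,-0.030,0,0,0,0.012],[0,0,-0.030,0,0,0,0.012]]' 60
python3 -m handwheel '[[0,0,-0.03,0,0,0,0.012],[0,0,-0.03,0,0,0,0.012],[0,0,-0.03,0,0,0,0.012],[0,0,0,0,0,0,0.012],[0,0,0,0,0,0,0.012],[0,0,0,0,0,0,0.012]]' 60 >/dev/null
bash log.sh
cat > lay.py <<'E'
from plan import *
S0=np.array([622,12.8,0.]);al,be=45,20
def lay(h,d=17,k=-17,c=25.5):
    R=pose(al,be,-1);zt=R[:,2];n=-R[:,1]
    N=S0+(65+d)*e(191.1)+k*e(101.1); F=N+60*e(al); F[2]=75+h
    return F-c*zt+10*n,R
E
python3 -c "
from lay import *
x,R=lay(70);print(x.round(1),Ro.from_matrix(R).as_euler('xyz',degrees=True).round(1))
q,err=ik(x,R,[-48,5,120,70,75,50]);print(q.round(0),err)
T=plan(x-np.array([0,60,0]),R)
plan(*lay(70),T0=T);"
```

```text
time: 6.85
tool_pos: [456.2, 334.6, 155.0]
tcp_rot: [179.9, 0.1, 3.7]
ft_force: [0.1, 1.0, -1.2]
finger_gap: 18.8
grip_force: 58.7
{'time': 7.35, 'joint_pos': [31.08, 1.67, 88.21, -0.02, 90.15, 117.39], 'tool_pos': [456.72, 334.94, 243.67], 'tcp_rot': [179.97, 0.02, 3.69], 'ft_force': [0.18, -0.05, -2.03], 'finger_gap': 18.28, 'grip_force': 58.72}
[572.7   8.2 163.1] [-110.    0.  -45.]
[-45.   1. 128.  74.  78.  53.] 1.2505552149377764e-13
N 13 row [0.0171, 0.0278, -0.0078] [5.04, 2.28, 3.26]
  mid [[512.0, 243.0, 262.0], [547.0, 140.0, 256.0], [566.0, 39.0, 223.0]]
N 2 row [-0.0212, -0.0073, 0.0199] [-0.0, -0.0, -0.0]
```

```bash
python3 -c "
from lay import *
plan(*lay(70),wmax=3.6)"
```

```text
N 24 row [0.0087, 0.0127, -0.0031] [2.73, 1.24, 1.76]
  mid [[507.0, 257.0, 255.0], [542.0, 170.0, 247.0], [562.0, 85.0, 216.0]]
```

```bash
python3 -m handwheel '[[0.0087,0.0127,-0.0031,2.73,1.24,1.76,0.012],[0.0087,0.0127,-0.0031,2.73,1.24,1.76,0.012],[0.0087,0.0127,-0.0031,2.73,1.24,1.76,0.012],[0.0087,0.0127,-0.0031,2.73,1.24,1.76,0.012],[0.0087,0.0127,-0.0031,2.73,1.24,1.76,0.012],[0.0087,0.0127,-0.0031,2.73,1.24,1.76,0.012],[0.0087,0.0127,-0.0031,2.73,1.24,1.76,0.012],[0.0087,0.0127,-0.0031,2.73,1.24,1.76,0.012]]' 60 >/dev/null
python3 -m handwheel '[[0.0087,0.0127,-0.0031,2.73,1.24,1.76,0.012],[0.0087,0.0127,-0.0031,2.73,1.24,1.76,0.012],[0.0087,0.0127,-0.0031,2.73,1.24,1.76,0.012],[0.0087,0.0127,-0.0031,2.73,1.24,1.76,0.012],[0.0087,0.0127,-0.0031,2.73,1.24,1.76,0.012],[0.0087,0.0127,-0.0031,2.73,1.24,1.76,0.012],[0.0087,0.0127,-0.0031,2.73,1.24,1.76,0.012],[0.0087,0.0127,-0.0031,2.73,1.24,1.76,0.012]]' 60 >/dev/null
python3 -m handwheel '[[0.0087,0.0127,-0.0031,2.73,1.24,1.76,0.012],[0.0087,0.0127,-0.0031,2.73,1.24,1.76,0.012],[0.0087,0.0127,-0.0031,2.73,1.24,1.76,0.012],[0.0087,0.0127,-0.0031,2.73,1.24,1.76,0.012],[0.0087,0.0127,-0.0031,2.73,1.24,1.76,0.012],[0.0087,0.0127,-0.0031,2.73,1.24,1.76,0.012],[0.0087,0.0127,-0.0031,2.73,1.24,1.76,0.012],[0.0087,0.0127,-0.0031,2.73,1.24,1.76,0.012]]' 60 >/dev/null
python3 -m handwheel '[[0,0,0,0,0,0,0.012],[0,0,0,0,0,0,0.012],[0,0,0,0,0,0,0.012],[0,0,0,0,0,0,0.012]]' 60 >/dev/null
bash log.sh
python3 - <<'E'
from plan import *
from h import *
from lay import lay
plan(*lay(70))
a=r.snapshot('side');b=r.snapshot('top');np.savez('lay.npz',a=a[1],b=b[1]);cv2.imwrite('pics/s3.png',a[0]);cv2.imwrite('pics/t3.png',b[0])
cv2.imwrite('pics/m3.png',np.hstack([cv2.resize(a[0][100:330,170:440],(400,341)),cv2.resize(b[0][140:370,200:470],(400,341))]))
E
```

```text
{'time': 9.68, 'joint_pos': [-44.99, 0.77, 127.58, 74.08, 77.75, 53.11], 'tool_pos': [573.98, 7.43, 164.51], 'tcp_rot': [-109.99, -0.24, -44.9], 'ft_force': [0.57, 0.44, -1.73], 'finger_gap': 18.37, 'grip_force': 59.21}
N 1 row [-0.0015, 0.0014, 0.0002] [-0.01, 0.01, 0.26]
```

View pics/m3.png

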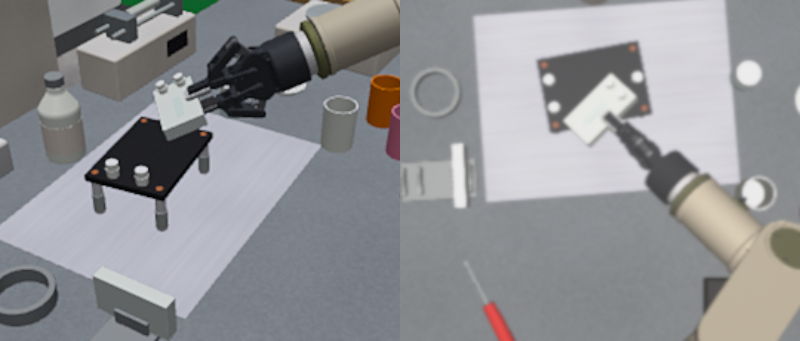

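The cell is held ports up over the stand's near edge, at about (200,105) in the side crop and (600,110) in the top crop. Next I'll measure where it actually sits relative to the tool.

```bash
cat > slab.py <<'E'
from plan import *
from h import *
def slabfit(n,img,D,T,off,sd=8):
    C=cloud(n,D); L=(C-T[:3,3])@T[:3,:3]   # tool coords x,y,z ; port face at y=-10, stubs to -26
    m=(abs(L[...,1]+10)<sd)&(abs(L[...,0])<75)&(L[...,2]>-60)&(L[...,2]<60)&(img.min(2)>110)
    q=L[m]; c,s,a=cv2.minAreaRect(q[:,[0,2]].astype(np.float32)); pl=np.linalg.lstsq(np.c_[q[:,[0,2]],np.ones(len(q))],q[:,1],rcond=None)[0]
    print(n,len(q),"x,z centre",np.round(c,1),np.round(s,1),round(a,1),"face y",np.median(q[:,1]).round(1),"tilt deg",np.degrees(pl[:2]).round(1))
E
python3 - <<'E'
from slab import *
T=cur();z=np.load('lay.npz')
slabfit('side',cv2.imread('pics/s3.png'),z['a'],T,0)
slabfit('top',cv2.imread('pics/t3.png'),z['b'],T,0)
E
```

```text
side 742 x,z centre [  0.4 -16.7] [114.4  79. ] 0.4 face y -11.0 tilt deg [-0.7  1.1]
top 987 x,z centre [  0.5 -13.9] [110.3  79.5] 1.6 face y -9.4 tilt deg [-0.5  0.3]
```

```bash
python3 -m handwheel '[[-0.0015,0.0014,0.0002,0,0,0.26,0.012],[0,0.0097,0.0035,0,0,0,0.012],[0,0.0097,0.0035,0,0,0,0.012],[0,0.0097,0.0035,0,0,0,0.012],[0,0.0097,0.0035,0,0,0,0.012],[0,0.0097,0.0035,0,0,0,0.012],[0,0.0097,0.0035,0,0,0,0.012],[0,0,0,0,0,0,0.012]]' 60 >/dev/null
python3 -m handwheel '[[0,0,0,0,0,0,0.012],[0,0,0,0,0,0,0.012],[0,0,0,0,0,0,0.012]]' 60; bash log.sh
python3 - <<'E'
from slab import *
from lay import lay
plan(*lay(0));T=cur()
a=r.snapshot('side');slabfit('side',*a,T,0);b=r.snapshot('top');slabfit('top',*b,T,0)
# height of far edge region in top view
C=cloud('top',b[1]);L=(C-T[:3,3])@T[:3,:3]
m=(abs(L[...,0])<40)&(L[...,2]>18)&(L[...,2]<24)&(L[...,1]<0);print("far edge z top face",np.median(C[m][:,2]),"expected",(T[:3,3]+T[:3,:3]@[0,-10,21])[2])
E
```

```text
time: 10.7
tool_pos: [572.7, 7.7, 101.4]
tcp_rot: [-109.9, 0.0, -45.1]
ft_force: [-0.9, -0.1, -1.2]
finger_gap: 18.4
grip_force: 59.2
{'time': 10.7, 'joint_pos': [-45.11, 10.84, 126.5, 76.14, 75.51, 44.44], 'tool_pos': [572.73, 7.67, 101.37], 'tcp_rot': [-109.94, 0.02, -45.05], 'ft_force': [-0.85, -0.11, -1.24], 'finger_gap': 18.38, 'grip_force': 59.17}
N 1 row [-0.0004, 0.0076, 0.0032] [-0.06, -0.04, -0.03]
side 736 x,z centre [-5.7 -8.6] [ 95.9 135.9] 70.4 face y -11.3 tilt deg [-0.2  0.4]
top 950 x,z centre [0.9 2.2] [111.7 110.8] 87.9 face y -9.4 tilt deg [ 0.2 -0.8]
far edge z top face 103.05177356211425 expected 103.60626973533664
```

```bash
python3 -m handwheel '[[0,0.0028,0.001,0,0,0,0.012],[0,0.0019,0.0007,0,0,0,0.012],[0,0,0,0,0,0,0.012],[0,0,0,0,0,0,0.012]]' 60 | egrep 'pos|force'
python3 -m handwheel '[[0,0.0009,0.0003,0,0,0,0.012],[0,0,0,0,0,0,0.012]]' 60 | egrep 'pos|ft_force'
python3 -m handwheel '[[0,0.0009,0.0003,0,0,0,0.012],[0,0,0,0,0,0,0.012]]' 60 | egrep 'pos|ft_force'
python3 -m handwheel '[[0,0.0009,0.0003,0,0,0,0.012],[0,0,0,0,0,0,0.012]]' 60 | egrep 'pos|ft_force'
```

```text
tool_pos: [572.2, 8.0, 95.2]
ft_force: [0.0, 0.2, -1.3]
grip_force: 59.2
tool_pos: [572.3, 7.9, 94.4]
ft_force: [1.0, -0.6, -1.2]
tool_pos: [572.2, 7.9, 93.4]
ft_force: [0.3, -0.3, -1.2]
tool_pos: [572.3, 7.8, 92.6]
ft_force: [-0.6, 0.4, -1.7]
```

```bash
for i in 1; do
python3 -m handwheel '[[0,0.0009,0.0003,0,0,0,0.012],[0,0,0,0,0,0,0.012]]' 60 | egrep 'pos|ft_force'
python3 -m handwheel '[[0,0.0009,0.0003,0,0,0,0.012],[0,0,0,0,0,0,0.012]]' 60 | egrep 'pos|ft_force'; done
```

```text
tool_pos: [572.4, 7.7, 92.3]
ft_force: [-3.4, -1.8, 4.7]
tool_pos: [572.6, 7.7, 92.1]
ft_force: [-5.5, -1.7, 9.2]
```

```bash
python3 -m handwheel '[[0,-0.0014,-0.0005,0,0,0,0.012],[0,0,0,0,0,0,0.018],[0,0,0,0,0,0,0.020],[0,0,0,0,0,0,0.022],[0,0,0,0,0,0,0.025],[0,0,0,0,0,0,0.028],[0,0,0,0,0,0,0.031],[0,0,0,0,0,0,0.034]]' 20
python3 -m handwheel '[[0,0,0,0,0,0,0.037],[0,0,0,0,0,0,0.040],[0,0,0,0,0,0,0.043],[0,0,0,0,0,0,0.046]]' 20
python3 -c "
from h import *
a=r.snapshot('side')[0];b=r.snapshot('top')[0]
cv2.imwrite('pics/m4.png',np.hstack([cv2.resize(a[150:265,210:345],(400,341)),cv2.resize(b[150:265,270:405],(400,341))]))"
```

```text
time: 12.63
tool_pos: [572.2, 7.8, 92.0]
tcp_rot: [-110.0, 0.1, -45.1]
ft_force: [-0.6, 0.1, -0.6]
finger_gap: 34.1
grip_force: 0.3
time: 12.97
tool_pos: [572.2, 7.8, 92.2]
tcp_rot: [-110.0, 0.1, -45.1]
ft_force: [0.5, 0.5, -0.1]
finger_gap: 45.8
grip_force: 0.3
```

View pics/m4.png

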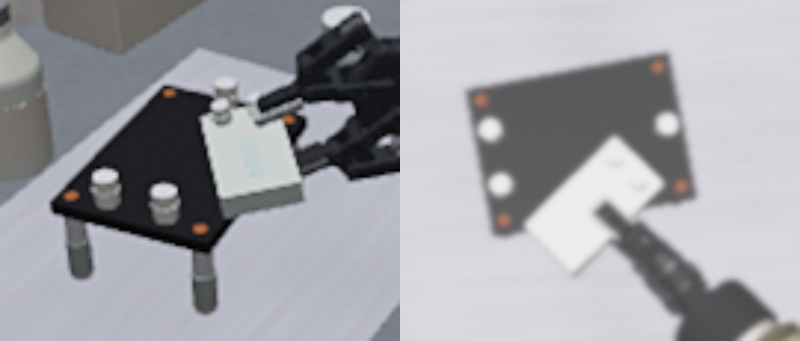

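The lower finger is letting the cell's near side down. In the top crop its centre, about (595,205), lies inside the plate edge, so it should stay put.

```bash
python3 -m handwheel '[[0,0,0,0,0,0,0.049],[0,0,0,0,0,0,0.052],[0,0,0,0,0,0,0.055],[0,0,0,0,0,0,0.058],[0,0,0,0,0,0,0.061],[0,0,0,0,0,0,0.064],[0,0,0,0,0,0,0.067],[0,0,0,0,0,0,0.070]]' 20
python3 - <<'E'
from slab import *
b=r.snapshot('top');C=cloud('top',b[1]);Z=C[...,2]
m=(Z>60)&(Z<112)&(b[0].min(2)>120);m[:150]=0;m[265:]=0;m[:,:270]=0;m[:,405:]=0
k,l,st,ce=cv2.connectedComponentsWithStats(m.astype(np.uint8));i=1+st[1:,4].argmax();q=C[l==i];pl=np.linalg.lstsq(np.c_[q[:,:2],np.ones(len(q))],q[:,2],rcond=None)[0]
print(len(q),np.degrees(pl[:2]).round(2),np.median(q[:,2]),cv2.minAreaRect(q[:,:2].astype(np.float32)))
E
```

```text
time: 13.73
tool_pos: [572.3, 7.8, 92.3]
tcp_rot: [-109.9, 0.1, -45.1]
ft_force: [-0.4, 0.3, -1.1]
finger_gap: 70.1
grip_force: 0.0
1026 [0.33 1.83] 94.02480023378766 ((559.3297119140625, -9.799530029296875), (91.23589324951172, 116.67483520507812), 45.58060836791992)
```

```bash
python3 -m handwheel '[[0,0,0,0,0,0,0.080],[0,0,0,0,0,0,0.0854],[0,0,-0.004,0,0,0,0.0854],[0,0,-0.01,0,0,0,0.0854],[0,0,-0.02,0,0,0,0.0854],[0,0,-0.03,0,0,0,0.0854],[0,0,-0.03,0,0,0,0.0854],[0,0,-0.03,0,0,0,0.0854]]' 20
python3 -m handwheel '[[0,0,0,0,0,0,0.0854],[0,0,0,0,0,0,0.0854],[0,0,0,0,0,0,0.0854]]' 20 >/dev/null
bash log.sh
cat > look.py <<'E'
from plan import *
from h import *
def slabtop(tag,zt=95):
    out=[]
    for n,bx in(("top",(150,275,270,405)),("side",(150,265,200,345))):
        b=r.snapshot(n);cv2.imwrite(f'pics/{tag}_{n}.png',b[0]);C=cloud(n,b[1]);Z=C[...,2]
        m=(Z>60)&(Z<103)&(b[0].min(2)>110);w=np.zeros_like(m);w[bx[0]:bx[1],bx[2]:bx[3]]=1;m&=w
        m=cv2.morphologyEx(m.astype(np.uint8),cv2.MORPH_OPEN,np.ones((3,3),np.uint8))
        k,l,st,ce=cv2.connectedComponentsWithStats(m);i=1+st[1:,4].argmax();q=C[l==i];q=q[abs(q[:,2]-zt)<7]
        pl=np.linalg.lstsq(np.c_[q[:,:2],np.ones(len(q))],q[:,2],rcond=None)[0]
        print(n,len(q),"tilt",np.degrees(pl[:2]).round(1),"z",np.median(q[:,2]).round(1),[np.round(v,1).tolist() for v in cv2.minAreaRect(q[:,:2].astype(np.float32))])
E
python3 - <<'E'
from look import *
slabtop("a")
T=plan([585,0,250],down(-45),wmax=5)
E
```

```text
time: 14.45
tool_pos: [488.2, -75.4, 135.1]
tcp_rot: [-110.0, 0.1, -45.0]
ft_force: [-0.2, 0.0, 0.9]
finger_gap: 85.4
grip_force: 0.0
{'time': 14.7, 'joint_pos': [-61.78, 5.54, 127.11, 64.27, 88.12, 44.93], 'tool_pos': [489.62, -75.05, 134.52], 'tcp_rot': [-109.96, 0.09, -45.14], 'ft_force': [0.34, -0.53, 0.46], 'finger_gap': 85.43, 'grip_force': 0.0}
top 945 tilt [0.2 0.1] z 94.0 [[566.0, 1.0], [59.5, 109.9], 45.3]
side 738 tilt [-0.2 -0.5] z 96.9 [[563.9, 0.5], [59.4, 111.1], 45.0]
N 15 row [0.001, -0.0117, -0.0014] [-4.67, 0.01, -0.01]
  mid [[503.0, -66.0, 176.0], [524.0, -50.0, 211.0], [553.0, -27.0, 236.0]]
```

```bash
python3 -c "
from plan import *
T=plan([565.5,0.8,170],down(-45),wmax=5)"
```

```text
N 15 row [0.0, -0.0075, 0.0026] [-4.67, 0.01, -0.01]
  mid [[505.0, -59.0, 155.0], [524.0, -41.0, 169.0], [544.0, -20.0, 174.0]]
```

```bash
python3 -m handwheel '[[0,-0.0075,0.0026,-4.67,0,0,0.0854],[0,-0.0075,0.0026,-4.67,0,0,0.0854],[0,-0.0075,0.0026,-4.67,0,0,0.0854],[0,-0.0075,0.0026,-4.67,0,0,0.0854],[0,-0.0075,0.0026,-4.67,0,0,0.0854],[0,-0.0075,0.0026,-4.67,0,0,0.0854],[0,-0.0075,0.0026,-4.67,0,0,0.0854],[0,-0.0075,0.0026,-4.67,0,0,0.0854]]' 20 >/dev/null
python3 -m handwheel '[[0,-0.0075,0.0026,-4.67,0,0,0.0854],[0,-0.0075,0.0026,-4.67,0,0,0.0854],[0,-0.0075,0.0026,-4.67,0,0,0.0854],[0,-0.0075,0.0026,-4.67,0,0,0.0854],[0,-0.0075,0.0026,-4.67,0,0,0.0854],[0,-0.0075,0.0026,-4.67,0,0,0.0854],[0,-0.0075,0.0026,-4.67,0,0,0.0854],[0,0,0,0,0,0,0.0854]]' 20 >/dev/null
python3 -m handwheel '[[0,0,0,0,0,0,0.0854],[0,0,0,0,0,0,0.0854],[0,0,0,0,0,0,0.0854],[0,0,0,0,0,0,0.0854]]' 20 >/dev/null
bash log.sh;  python3 -c "
from plan import *
T=plan([565.5,0.8,58],down(-45),vmax=14)"
```

```text
{'time': 16.47, 'joint_pos': [-5.31, 3.39, 94.17, 0.1, 82.47, 129.82], 'tool_pos': [564.5, -0.33, 169.77], 'tcp_rot': [-179.94, 0.09, -45.14], 'ft_force': [0.75, -0.38, 0.52], 'finger_gap': 85.63, 'grip_force': 0.0}
N 8 row [0.0, -0.0002, 0.014] [-0.01, 0.01, -0.02]
  mid [[565.0, -0.0, 142.0], [565.0, 0.0, 114.0], [565.0, 1.0, 86.0]]
```

```bash
python3 -m handwheel '[[0,-0.0002,0.014,0,0,0,0.0854],[0,-0.0002,0.014,0,0,0,0.0854],[0,-0.0002,0.014,0,0,0,0.0854],[0,-0.0002,0.014,0,0,0,0.0854],[0,-0.0002,0.014,0,0,0,0.0854],[0,-0.0002,0.014,0,0,0,0.0854],[0,-0.0002,0.014,0,0,0,0.0854],[0,0,0,0,0,0,0.0854]]' 20
python3 -m handwheel '[[0,-0.0002,0.010,0,0,0,0.0854],[0,0,0.004,0,0,0,0.0854],[0,0,0,0,0,0,0.0854],[0,0,0,0,0,0,0.0854],[0,0,0,0,0,0,0.0854]]' 20
python3 -m handwheel '[[0,0,0,0,0,0,0.078],[0,0,0,0,0,0,0.072],[0,0,0,0,0,0,0.068],[0,0,0,0,0,0,0.064],[0,0,0,0,0,0,0.061],[0,0,0,0,0,0,0.058],[0,0,0,0,0,0,0.054],[0,0,0,0,0,0,0.054]]' 20
python3 -c "
from h import *
a=r.snapshot('side')[0]
cv2.imwrite('pics/m5.png',cv2.resize(a[140:265,200:360],(640,500)))"
```

```text
time: 17.13
tool_pos: [563.4, 0.8, 68.8]
tcp_rot: [179.9, 0.3, -45.2]
ft_force: [-0.8, -0.1, -0.9]
finger_gap: 85.6
grip_force: 0.0
time: 17.55
tool_pos: [566.5, 1.5, 58.3]
tcp_rot: [-180.0, 0.0, -45.1]
ft_force: [0.3, -0.5, 0.8]
finger_gap: 85.4
grip_force: 0.0
time: 18.22
tool_pos: [566.1, 1.6, 57.7]
tcp_rot: [-180.0, 0.1, -45.1]
ft_force: [-0.9, -0.4, 3.5]
finger_gap: 59.5
grip_force: 22.4
```

View pics/m5.png

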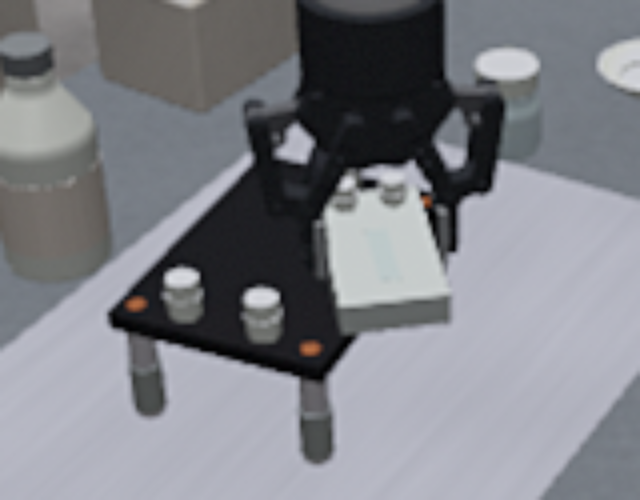

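The fingers hold the cell across its width (gap 59.5). The stubs, at (345–392,190), are clear of the pads. Now lift, turn 146° and carry it to the plate centre.

```bash
python3 -m handwheel '[[0,0,0,0,0,0,0.054],[0,0,0,0,0,0,0.054],[0,0,-0.004,0,0,0,0.054],[0,0,-0.012,0,0,0,0.054],[0,0,-0.018,0,0,0,0.054],[0,0,-0.018,0,0,0,0.054],[0,0,-0.008,0,0,0,0.054],[0,0,0,0,0,0,0.054]]' 45
python3 -m handwheel '[[0,0,0,0,0,0,0.054],[0,0,0,0,0,0,0.054],[0,0,0,0,0,0,0.054]]' 45 >/dev/null
bash log.sh;  python3 -c "
from plan import *
T=plan([622,12.9,118],down(101.1),wmax=6.1)"
```

```text
time: 18.93
tool_pos: [568.0, 1.4, 120.6]
tcp_rot: [-179.8, -0.1, -45.1]
ft_force: [-0.2, -0.4, -0.8]
finger_gap: 58.6
grip_force: 48.7
{'time': 19.18, 'joint_pos': [-5.07, 6.12, 97.06, 0.06, 77.03, 129.98], 'tool_pos': [565.06, 1.66, 116.01], 'tcp_rot': [179.91, 0.2, -45.07], 'ft_force': [0.33, 0.35, -0.55], 'finger_gap': 58.8, 'grip_force': 48.74}
N 24 row [0.0031, 0.0008, -0.0001] [-0.01, 0.01, -6.09]
  mid [[579.0, -11.0, 116.0], [598.0, -14.0, 117.0], [614.0, -4.0, 117.0]]
```

```bash
python3 -m handwheel '[[0.0031,0.0008,-0.0001,0,0,-6.09,0.054],[0.0031,0.0008,-0.0001,0,0,-6.09,0.054],[0.0031,0.0008,-0.0001,0,0,-6.09,0.054],[0.0031,0.0008,-0.0001,0,0,-6.09,0.054],[0.0031,0.0008,-0.0001,0,0,-6.09,0.054],[0.0031,0.0008,-0.0001,0,0,-6.09,0.054],[0.0031,0.0008,-0.0001,0,0,-6.09,0.054],[0.0031,0.0008,-0.0001,0,0,-6.09,0.054]]' 45 >/dev/null
python3 -m handwheel '[[0.0031,0.0008,-0.0001,0,0,-6.09,0.054],[0.0031,0.0008,-0.0001,0,0,-6.09,0.054],[0.0031,0.0008,-0.0001,0,0,-6.09,0.054],[0.0031,0.0008,-0.0001,0,0,-6.09,0.054],[0.0031,0.0008,-0.0001,0,0,-6.09,0.054],[0.0031,0.0008,-0.0001,0,0,-6.09,0.054],[0.0031,0.0008,-0.0001,0,0,-6.09,0.054],[0.0031,0.0008,-0.0001,0,0,-6.09,0.054]]' 45 >/dev/null
python3 -m handwheel '[[0.0031,0.0008,-0.0001,0,0,-6.09,0.054],[0.0031,0.0008,-0.0001,0,0,-6.09,0.054],[0.0031,0.0008,-0.0001,0,0,-6.09,0.054],[0.0031,0.0008,-0.0001,0,0,-6.09,0.054],[0.0031,0.0008,-0.0001,0,0,-6.09,0.054],[0.0031,0.0008,-0.0001,0,0,-6.09,0.054],[0.0031,0.0008,-0.0001,0,0,-6.09,0.054],[0.0031,0.0008,-0.0001,0,0,-6.09,0.054]]' 45 >/dev/null
python3 -m handwheel '[[0,0,0,0,0,0,0.054],[0,0,0,0,0,0,0.054],[0,0,0,0,0,0,0.054],[0,0,0,0,0,0,0.054]]' 45 >/dev/null
bash log.sh
cat > gap.py <<'E'
from plan import *
from h import *
def held():
    # visible slab top face from the side view, relative to TCP
    a=r.snapshot('side');T=cur();C=cloud('side',a[1]);Lc=(C-T[:3,3])@T[:3,:3]
    m=(abs(C[...,2]-(T[2,3]+37.5))<9)&(a[0].min(2)>110)&(abs(Lc[...,0])<75)&(abs(Lc[...,1])<45)
    q=Lc[m];print(len(q),"z",np.median(C[m][:,2]),"tool x range",np.percentile(q[:,0],[1,99]).round(1),"tool y range",np.percentile(q[:,1],[1,99]).round(1), np.round(cv2.minAreaRect(q[:,:2].astype(np.float32))[2],1))
    cv2.imwrite('pics/held.png',cv2.resize(a[0][140:265,200:360],(640,500)))
E
python3 -c "
from gap import *
held();plan([622,12.9,118],down(101.1))"
```

```text
{'time': 21.52, 'joint_pos': [-3.66, 14.44, 87.33, 0.06, 78.34, -14.61], 'tool_pos': [622.51, 11.88, 119.45], 'tcp_rot': [-179.91, -0.09, 100.94], 'ft_force': [0.54, 0.7, -0.97], 'finger_gap': 59.2, 'grip_force': 48.68}
527 z 158.25362865049402 tool x range [-52.8  54.6] tool y range [-31.8  28.1] 6.0
N 1 row [0.0011, -0.0004, 0.0016] [-0.08, -0.08, -0.13]
```

View pics/held.png

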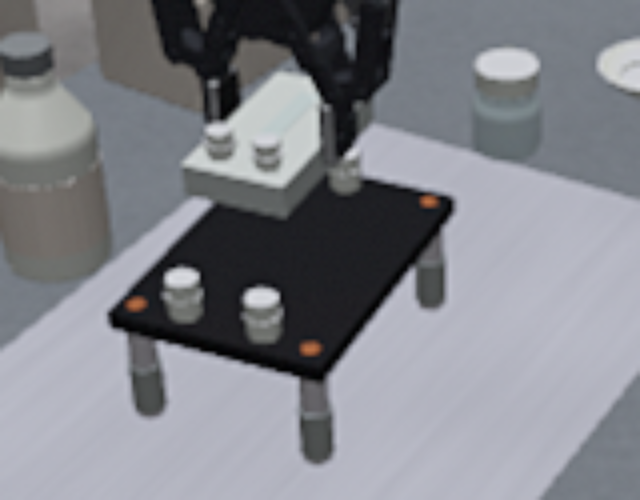

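```bash
python3 -m handwheel '[[0.0011,-0.0004,0.010,-0.08,-0.08,-0.13,0.054],[0,0,0.012,0,0,0,0.054],[0,0,0.012,0,0,0,0.054],[0,0,0.012,0,0,0,0.054],[0,0,0.007,0,0,0,0.054],[0,0,0.003,0,0,0,0.054],[0,0,0,0,0,0,0.054],[0,0,0,0,0,0,0.054]]' 45 >/dev/null
python3 -m handwheel '[[0,0,0,0,0,0,0.054],[0,0,0,0,0,0,0.054]]' 45 >/dev/null
bash log.sh;  python3 -c "
from plan import *
T=plan([622,12.9,60],down(101.1),wmax=6.1)"
```

```text
{'time': 22.4, 'joint_pos': [-3.52, 17.31, 89.91, 0.01, 72.66, -14.74], 'tool_pos': [622.94, 13.07, 64.87], 'tcp_rot': [179.88, 0.02, 101.22], 'ft_force': [-0.59, -0.53, -0.72], 'finger_gap': 58.73, 'grip_force': 48.7}
N 1 row [0.0, -0.001, 0.0049] [0.12, 0.02, 0.12]
```

```bash
python3 -m handwheel '[[0,-0.0008,0.0025,0,0,0.1,0.054],[0,0,0.002,0,0,0,0.054],[0,0,0,0,0,0,0.054],[0,0,0,0,0,0,0.054]]' 45 |egrep 'pos|ft_f'
python3 -m handwheel '[[0,0,0.001,0,0,0,0.054],[0,0,0,0,0,0,0.054]]' 45 |egrep 'pos|ft_f'
python3 -m handwheel '[[0,0,0.001,0,0,0,0.054],[0,0,0,0,0,0,0.054]]' 45 |egrep 'pos|ft_f'
python3 -m handwheel '[[0,0,0.0007,0,0,0,0.054],[0,0,0,0,0,0,0.054]]' 45 |egrep 'pos|ft_f'
```

```text
tool_pos: [621.2, 12.9, 59.1]
ft_force: [0.2, 0.3, -1.3]
tool_pos: [621.3, 12.9, 58.2]
ft_force: [-0.9, 0.2, -1.7]
tool_pos: [621.5, 13.0, 58.0]
ft_force: [-3.6, 0.1, 3.4]
tool_pos: [621.5, 13.0, 57.9]
ft_force: [-6.5, -0.3, 8.7]
```

```bash
python3 -m handwheel '[[0,0,-0.0008,0,0,0,0.054],[0,0,0,0,0,0,0.058],[0,0,0,0,0,0,0.061],[0,0,0,0,0,0,0.064],[0,0,0,0,0,0,0.07],[0,0,0,0,0,0,0.078],[0,0,0,0,0,0,0.0854],[0,0,0,0,0,0,0.0854]]' 20
python3 -m handwheel '[[0,0,0,0,0,0,0.0854],[0,0,-0.006,0,0,0,0.0854],[0,0,-0.014,0,0,0,0.0854],[0,0,-0.025,0,0,0,0.0854],[0,0,-0.03,0,0,0,0.0854],[0,0,-0.03,0,0,0,0.0854],[0,0,-0.03,0,0,0,0.0854],[0,0,-0.03,0,0,0,0.0854]]' 20 >/dev/null
bash log.sh
python3 -c "
from plan import *
T=plan([500,-180,200],down(101.1),vmax=30)
T=plan([439,-269,140],down(101.1),T0=T)"
```

```text
time: 23.9
tool_pos: [621.4, 13.0, 57.3]
tcp_rot: [180.0, -0.0, 101.1]
ft_force: [0.5, 0.2, 0.0]
finger_gap: 85.2
grip_force: 0.0
{'time': 24.57, 'joint_pos': [-3.54, 10.38, 80.75, 0.01, 88.75, -14.66], 'tool_pos': [621.38, 12.95, 225.79], 'tcp_rot': [179.88, 0.02, 101.13], 'ft_force': [0.08, -0.34, -0.87], 'finger_gap': 85.23, 'grip_force': 0.0}
N 8 row [-0.0207, -0.0195, 0.0032] [0.01, 0.0, 0.0]
  mid [[591.0, -35.0, 219.0], [561.0, -84.0, 213.0], [530.0, -132.0, 206.0]]
N 4 row [-0.0189, -0.0192, 0.015] [0.0, -0.0, -0.0]
  mid [[485.0, -202.0, 185.0], [470.0, -224.0, 170.0], [454.0, -247.0, 155.0]]
```

```bash
python3 -c "
from plan import *
plan([439,-269,140],down(70),vmax=26)"
```

```text
N 14 row [-0.0211, -0.012, 0.0061] [0.01, -0.0, 2.22]
  mid [[591.0, -66.0, 204.0], [549.0, -140.0, 183.0], [499.0, -209.0, 161.0]]
```

```bash
python3 -m handwheel '[[-0.0211,-0.012,0.0061,0,0,2.22,0.0854],[-0.0211,-0.012,0.0061,0,0,2.22,0.0854],[-0.0211,-0.012,0.0061,0,0,2.22,0.0854],[-0.0211,-0.012,0.0061,0,0,2.22,0.0854],[-0.0211,-0.012,0.0061,0,0,2.22,0.0854],[-0.0211,-0.012,0.0061,0,0,2.22,0.0854],[-0.0211,-0.012,0.0061,0,0,2.22,0.0854]]' >/dev/null
python3 -m handwheel '[[-0.0211,-0.012,0.0061,0,0,2.22,0.0854],[-0.0211,-0.012,0.0061,0,0,2.22,0.0854],[-0.0211,-0.012,0.0061,0,0,2.22,0.0854],[-0.0211,-0.012,0.0061,0,0,2.22,0.0854],[-0.0211,-0.012,0.0061,0,0,2.22,0.0854],[-0.0211,-0.012,0.0061,0,0,2.22,0.0854],[-0.0211,-0.012,0.0061,0,0,2.22,0.0854],[0,0,0,0,0,0,0.0854]]' >/dev/null
python3 -m handwheel '[[0,0,0,0,0,0,0.0854],[0,0,0,0,0,0,0.0854],[0,0,0,0,0,0,0.0854],[0,0,0,0,0,0,0.0854]]' >/dev/null
bash log.sh
python3 - <<'E'
from look import *
slabtop("b")
b=cv2.imread('pics/b_top.png')
a=r.snapshot('side');C=cloud('side',a[1]);Z=C[...,2]
m=np.zeros(Z.shape,bool);m[155:215,375:420]=1
for lo in(10,30,50,65):
    q=C[m&(Z>lo)&(Z<lo+15)&(a[0].min(2)>70)];q=q[(abs(q[:,0]-439)<45)&(abs(q[:,1]+269)<45)]
    from scipy.optimize import least_squares as ls
    f=ls(lambda c:np.hypot(q[:,0]-c[0],q[:,1]-c[1])-28.7,[439,-269],loss='soft_l1');print(lo,len(q),f.x.round(1))
# posts from top view now
Ct=cloud('top',r.snapshot('top')[1]);zz=Ct[...,2]
w=np.zeros(zz.shape,bool);w[160:235,285:375]=1
k,l,st,ce=cv2.connectedComponentsWithStats(((zz>97)&(zz<120)&w).astype(np.uint8))
for i in range(1,k):
    if st[i,4]>8:print(st[i,4],Ct[l==i].mean(0).round(1))
plan([439.5,-268,18],down(70),vmax=16)
E
```

```text
{'time': 26.15, 'joint_pos': [-37.12, -3.01, 104.01, 0.03, 78.92, -17.26], 'tool_pos': [439.82, -268.36, 137.73], 'tcp_rot': [179.92, -0.01, 70.14], 'ft_force': [-0.12, 0.18, 0.31], 'finger_gap': 85.39, 'grip_force': 0.0}
top 939 tilt [0.2 0.3] z 94.1 [[621.6, 13.7], [60.8, 109.8], 11.2]
side 721 tilt [0.  0.7] z 96.8 [[620.7, 18.8], [65.6, 155.3], 11.4]
10 106 [ 439.1 -273.9]
30 112 [ 439.1 -273.6]
50 169 [ 438.2 -272.6]
65 224 [ 438.2 -271.1]
18 [649.  -25.7  98.5]
25 [637.6 -59.7 100.3]
15 [634.   91.   99.9]
38 [627.   55.8 106.6]
12 [624.5   3.5  98.4]
49 [602.9  51.4 105.3]
23 [584.5  82.  100.7]
N 8 row [0.0001, 0.0, 0.0149] [0.0, -0.0, 0.01]
  mid [[439.0, -268.0, 107.0], [439.0, -268.0, 78.0], [439.0, -268.0, 48.0]]
```

The cell is at (621.6, 13.7) with yaw 101.2, against a target of about (622, 13.2) with yaw 101.1, so it's placed well. Next is the beaker.

```bash
python3 -m handwheel '[[-0.0008,0.0005,0.016,0,0,0,0.0854],[-0.0008,0.0005,0.016,0,0,0,0.0854],[0,0,0.016,0,0,0,0.0854],[0,0,0.016,0,0,0,0.0854],[0,0,0.016,0,0,0,0.0854],[0,0,0.016,0,0,0,0.0854],[0,0,0.014,0,0,0,0.0854],[0,0,0.008,0,0,0,0.0854]]' 20
python3 -m handwheel '[[0,0,0,0,0,0,0.0854],[0,0,0,0,0,0,0.0854],[0,0,0,0,0,0,0.078],[0,0,0,0,0,0,0.07],[0,0,0,0,0,0,0.064],[0,0,0,0,0,0,0.060],[0,0,0,0,0,0,0.056],[0,0,0,0,0,0,0.050]]' 20
python3 -m handwheel '[[0,0,0,0,0,0,0.050],[0,0,0,0,0,0,0.05],[0,0,0,0,0,0,0.05]]' 30;bash log.sh
```

```text
time: 27.02
tool_pos: [438.5, -269.7, 17.1]
tcp_rot: [-179.9, -0.1, 70.1]
ft_force: [-0.0, -0.7, 0.3]
finger_gap: 85.4
grip_force: 0.0
time: 27.68
tool_pos: [439.8, -271.0, 19.9]
tcp_rot: [179.9, 0.0, 70.0]
ft_force: [-1.9, 1.1, 5.2]
finger_gap: 57.3
grip_force: 21.2
time: 27.93
tool_pos: [439.8, -271.0, 20.0]
tcp_rot: [179.9, 0.0, 70.0]
ft_force: [-2.0, 1.3, 6.8]
finger_gap: 57.5
grip_force: 30.6
{'time': 27.93, 'joint_pos': [-37.35, 5.26, 108.91, 0.02, 65.75, -17.4], 'tool_pos': [439.78, -271.03, 19.98], 'tcp_rot': [179.92, 0.01, 70.04], 'ft_force': [-2.04, 1.29, 6.79], 'finger_gap': 57.53, 'grip_force': 30.59}
```

```bash
python3 -m handwheel '[[0,0,-0.004,0,0,0,0.05],[0,0,-0.012,0,0,0,0.05],[0,0,-0.02,0,0,0,0.05],[0,0,-0.03,0,0,0,0.05],[0,0,-0.03,0,0,0,0.05],[0,0,-0.03,0,0,0,0.05],[0,0,-0.02,0,0,0,0.05],[0,0,0,0,0,0,0.05]]' 30 >/dev/null
python3 -m handwheel '[[0,0,0,0,0,0,0.05],[0,0,0,0,0,0,0.05],[0,0,0,0,0,0,0.05]]' 30;bash log.sh
python3 -c "
from plan import *
S0=np.array([622.1,13.2,0]);print(S0+139*e(101.1))
T=plan([595.3,149.6,165],down(101.1),vmax=24)"
```

```text
time: 28.85
tool_pos: [438.3, -270.0, 163.5]
tcp_rot: [-179.9, -0.1, 70.0]
ft_force: [-0.2, 0.9, -0.9]
finger_gap: 57.5
grip_force: 32.3
{'time': 28.85, 'joint_pos': [-37.35, -4.01, 102.21, 0.02, 81.93, -17.4], 'tool_pos': [438.32, -270.02, 163.45], 'tcp_rot': [-179.87, -0.06, 70.04], 'ft_force': [-0.23, 0.87, -0.92], 'finger_gap': 57.54, 'grip_force': 32.31}
[595.33944665 149.59968029   0.        ]
N 19 row [0.023, 0.0063, -0.0001] [-0.01, -0.0, -1.63]
  mid [[499.0, -174.0, 164.0], [545.0, -71.0, 164.0], [578.0, 38.0, 165.0]]
```

```bash
python3 -m handwheel '[[0.023,0.0063,0,0,0,-1.63,0.05],[0.023,0.0063,0,0,0,-1.63,0.05],[0.023,0.0063,0,0,0,-1.63,0.05],[0.023,0.0063,0,0,0,-1.63,0.05],[0.023,0.0063,0,0,0,-1.63,0.05],[0.023,0.0063,0,0,0,-1.63,0.05],[0.023,0.0063,0,0,0,-1.63,0.05]]' 30 >/dev/null
python3 -m handwheel '[[0.023,0.0063,0,0,0,-1.63,0.05],[0.023,0.0063,0,0,0,-1.63,0.05],[0.023,0.0063,0,0,0,-1.63,0.05],[0.023,0.0063,0,0,0,-1.63,0.05],[0.023,0.0063,0,0,0,-1.63,0.05],[0.023,0.0063,0,0,0,-1.63,0.05],[0.023,0.0063,0,0,0,-1.63,0.05]]' 30 >/dev/null
python3 -m handwheel '[[0.023,0.0063,0,0,0,-1.63,0.05],[0.023,0.0063,0,0,0,-1.63,0.05],[0.023,0.0063,0,0,0,-1.63,0.05],[0.023,0.0063,0,0,0,-1.63,0.05],[0.023,0.0063,0,0,0,-1.63,0.05],[0,0,0,0,0,0,0.05],[0,0,0,0,0,0,0.05],[0,0,0,0,0,0,0.05]]' 30 >/dev/null
bash log.sh
python3 - <<'E'
from plan import *
from h import *
a=r.snapshot('side');T=cur();C=cloud('side',a[1]);Z=C[...,2]
cv2.imwrite('pics/m6.png',cv2.resize(a[0][80:290,130:370],(640,560)))
for lo in(152,165,178):
    q=C[(Z>lo)&(Z<lo+12)&(a[0].min(2)>90)];q=q[np.hypot(q[:,0]-T[0,3],q[:,1]-T[1,3])<42]
    f=least_squares(lambda c:np.hypot(q[:,0]-c[0],q[:,1]-c[1])-28.4,T[:2,3],loss='soft_l1');print(lo,len(q),f.x.round(1))
plan([595.3,149.6,26],down(101.1),vmax=20)
E
```

```text
{'time': 30.68, 'joint_pos': [9.17, 11.27, 86.26, -0.02, 82.59, -1.84], 'tool_pos': [595.92, 147.89, 163.59], 'tcp_rot': [-179.88, 0.02, 101.01], 'ft_force': [-0.11, -0.87, -1.29], 'finger_gap': 57.39, 'grip_force': 32.35}
152 143 [595.3 145.7]
165 142 [595.3 146. ]
178 131 [595.1 146.1]
N 7 row [0.0003, -0.0, 0.0197] [-0.01, 0.0, -0.02]
  mid [[596.0, 148.0, 129.0], [596.0, 149.0, 95.0], [595.0, 149.0, 60.0]]
```

View pics/m6.png

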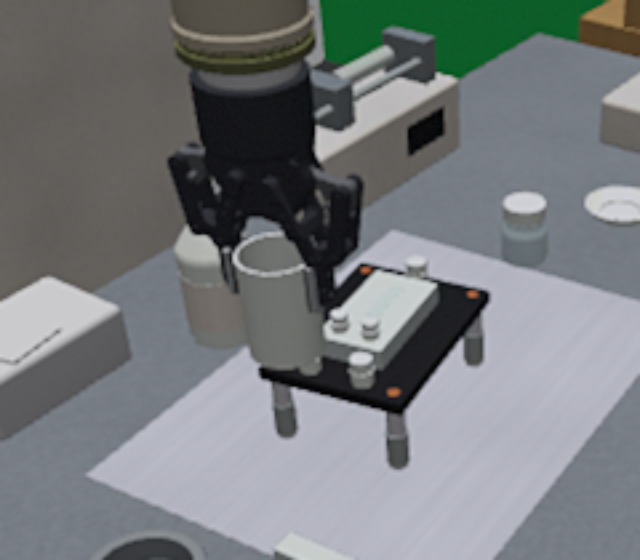

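The beaker is held upright at (280,300) in the crop, above its spot past the pair end. The cell sits flat, ports up, next to the pair of posts. Now lower the beaker.

```bash
python3 -m handwheel '[[0.0012,0,0.014,0,0,-0.05,0.05],[0.0013,0,0.02,0,0,-0.05,0.05],[0,0,0.022,0,0,0,0.05],[0,0,0.022,0,0,0,0.05],[0,0,0.022,0,0,0,0.05],[0,0,0.018,0,0,0,0.05],[0,0,0.012,0,0,0,0.05],[0,0,0.005,0,0,0,0.05]]' 30 >/dev/null
python3 -m handwheel '[[0,0,0,0,0,0,0.05],[0,0,0,0,0,0,0.05],[0,0,0,0,0,0,0.05]]' 30; python3 -c "
from plan import *
plan([595.2,150.5,22],down(101.1),vmax=20)"
```

```text
time: 31.65
tool_pos: [597.5, 150.8, 31.6]
tcp_rot: [179.8, 0.0, 101.1]
ft_force: [-0.2, 0.5, 0.2]
finger_gap: 57.6
grip_force: 32.4
N 1 row [0.0001, -0.0024, 0.0096] [0.16, 0.0, -0.0]
```

```bash
python3 -m handwheel '[[0,0,0.003,0,0,0,0.05],[0,0,0.002,0,0,0,0.05],[0,0,0,0,0,0,0.05],[0,0,0,0,0,0,0.05],[0,0,0,0,0,0,0.05]]' 30|egrep 'pos|ft_f'
python3 -m handwheel '[[0,0,0.002,0,0,0,0.05],[0,0,0.001,0,0,0,0.05],[0,0,0,0,0,0,0.05],[0,0,0,0,0,0,0.05]]' 30|egrep 'pos|ft_f'
```

```text
tool_pos: [596.4, 150.8, 25.2]
ft_force: [-0.3, 0.3, -0.4]
tool_pos: [596.2, 150.8, 21.9]
ft_force: [0.7, 0.2, -0.9]
```

```bash
python3 -m handwheel '[[0,-0.001,0.001,0,0,0,0.05],[0,0,0,0,0,0,0.05]]' 30|egrep 'pos|ft_f'
python3 -m handwheel '[[0,0,0.001,0,0,0,0.05],[0,0,0,0,0,0,0.05]]' 30|egrep 'pos|ft_f'
python3 -m handwheel '[[0,0,0.0007,0,0,0,0.05],[0,0,0,0,0,0,0.05]]' 30|egrep 'pos|ft_f'
```

```text
tool_pos: [595.1, 150.5, 20.8]
ft_force: [-0.0, 0.8, -1.4]
tool_pos: [595.4, 150.6, 20.1]
ft_force: [1.1, -0.1, -0.8]
tool_pos: [595.5, 150.6, 20.1]
ft_force: [-2.5, -0.8, 6.1]
```

Contact with the bench. I'll release, lift and check.

```bash
python3 -m handwheel '[[0,0,-0.0005,0,0,0,0.053],[0,0,0,0,0,0,0.057],[0,0,0,0,0,0,0.06],[0,0,0,0,0,0,0.064],[0,0,0,0,0,0,0.07],[0,0,0,0,0,0,0.078],[0,0,0,0,0,0,0.0854],[0,0,0,0,0,0,0.0854]]' 20
python3 -m handwheel '[[0,0,0,0,0,0,0.0854],[0,0,-0.01,0,0,0,0.0854],[0,0,-0.02,0,0,0,0.0854],[0,0,-0.03,0,0,0,0.0854],[0,0,-0.035,0,0,0,0.0854],[0,0,-0.035,0,0,0,0.0854],[0,0,-0.035,0,0,0,0.0854],[0,0,-0.035,0,0,0,0.0854]]' 20 >/dev/null
python3 -m handwheel '[[-0.035,0,0,0,0,0,0.0854],[-0.035,0,0,0,0,0,0.0854],[-0.035,0,0,0,0,0,0.0854],[-0.035,0,0,0,0,0,0.0854],[-0.035,0,0,0,0,0,0.0854],[-0.035,0,0,0,0,0,0.0854],[-0.035,0,0,0,0,0,0.0854],[-0.035,0,0,0,0,0,0.0854]]' 20 >/dev/null
python3 -m handwheel '[[-0.025,-0.025,0,0,0,0,0.0854],[-0.025,-0.025,0,0,0,0,0.0854],[-0.025,-0.025,0,0,0,0,0.0854],[-0.025,-0.025,0,0,0,0,0.0854],[0,0,0,0,0,0,0.0854],[0,0,0,0,0,0,0.0854],[0,0,0,0,0,0,0.0854]]' 20
python3 - <<'E'
from look import *
slabtop("c")
for n in("top","side"):
    b=r.snapshot(n);C=cloud(n,b[1]);Z=C[...,2];cv2.imwrite(f'pics/f_{n}.png',b[0])
    for lo in((72,) if n=="top" else(10,35,60)):
        q=C[(Z>lo)&(Z<lo+14)&(np.hypot(C[...,0]-595,C[...,1]-150)<38)];q=q[(q-np.array([622,13,0]))[:,:2]@e(101.1)[:2]>97]
        f=least_squares(lambda c:np.hypot(q[:,0]-c[0],q[:,1]-c[1])-28.4,[595,150],loss='soft_l1')
        v=f.x-[622.1,13.2];print(n,lo,len(q),f.x.round(1),"stand x,y",(v@e(101.1)[:2]).round(1),(v@e(191.1)[:2]).round(1))
cv2.imwrite('pics/m7.png',np.hstack([cv2.resize(cv2.imread('pics/f_side.png')[130:390,150:430],(400,371)),cv2.resize(cv2.imread('pics/f_top.png')[130:330,180:520],(400,235))[:, :][:371] if 0 else cv2.copyMakeBorder(cv2.resize(cv2.imread('pics/f_top.png')[130:330,180:520],(400,235)),0,136,0,0,0)]))
E
```

```text
time: 33.57
tool_pos: [595.3, 150.6, 19.8]
tcp_rot: [180.0, -0.0, 101.1]
ft_force: [-0.2, -0.1, 0.4]
finger_gap: 85.1
grip_force: 0.0
time: 35.48
tool_pos: [570.6, -241.4, 220.6]
tcp_rot: [179.9, 0.0, 101.1]
ft_force: [0.2, -0.6, -0.8]
finger_gap: 84.9
grip_force: 0.0
top 933 tilt [ 0.  -0.2] z 94.3 [[621.5, 13.7], [60.9, 109.8], 11.0]
side 714 tilt [-0.1  0.7] z 97.0 [[619.9, 19.3], [64.8, 151.2], 11.2]
top 72 84 [595.1 150.6] stand x,y 140.0 0.0
side 10 128 [594.8 148.3] stand x,y 137.8 0.8
side 35 168 [594.3 148.9] stand x,y 138.5 1.2
side 60 277 [593.2 149.8] stand x,y 139.6 2.1
```

View pics/m7.png

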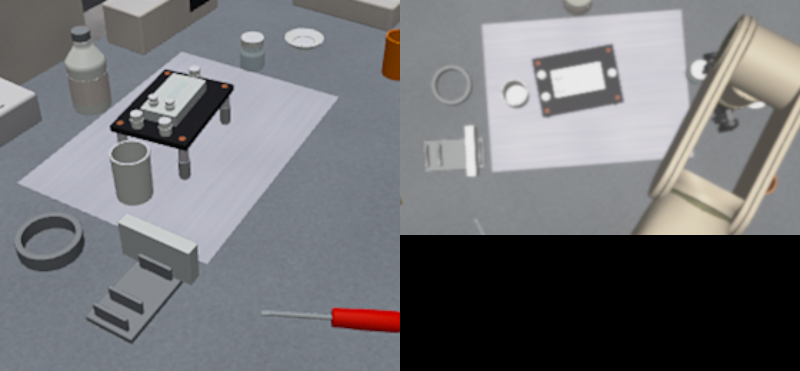

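The cell is flat and centred with its ports by the pair. The beaker stands upright at (130,172) in the side crop, on the centreline and about 2 cm off the plate. The blank is still in the rack and the gripper is clear, so I'm handing in.

```bash
python3 -c "
from bench import r
print(r.hand_in())"
```

```text
the job is handed in; nothing more can be done
None
```

I handed the job in after about 36 s of the 72 s: the cell is flat on the stand, ports up beside the pair, within about 1 mm of centre and square with the plate. The beaker is upright about 2 cm off the pair end, within 1–2 mm of the centreline; the blank is still in the rack and I moved nothing else.

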